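Stand the board in the drying stand and start the blower

TASK

Take the board off the sloping easel and stand it on end, upright, in the slot of the drying stand's rack that suits its thickness (the middle slot), pushed fully down to the slot's floor and about midway along the slot, and let go of it. Then press the blower's run key (the longer key, farther from the robot) fully down so that the stop key pops up. Leave the block that already stands in the rack, the tape roll and the glue bottle as they are.

Things in the scene. Friction and masses are not known exactly. Their poses are not given: they have to be found in the camera images.
- board: Loose plain wooden board, 45 x 140 x 14 mm, about 60 g. Origin at the centre of one 45 x 140 face; own x runs across the 45 mm width, y along the 140 mm length, z through the 14 mm thickness (the wood fills z = 0 to 14 mm). It starts lying on the easel's sloping face with +y pointing up the slope and z out of the slope.
- board_mid (a point): The very centre of the board; axes as the board's.
- easel: Fixed wooden easel, base 150 x 80 x 12 mm; origin under its centre, x roughly away from the robot, z up. A bar 28 mm wide rises at 50 degrees to the horizontal towards +x; a lip at its foot holds the board. The board's upper 45 mm reach beyond the bar, and it overhangs the bar by 8 mm on each side, so it can be taken across its width near the top.
- dry_stand: Fixed drying stand on a 175 x 225 x 12 mm ply base; origin under its centre, on the bench top; x roughly away from the robot, y left, z up. Left half (y 35 to 105 mm): rack 42 mm high, three slots along y, open at the ends, at x = -50, 0, +50 mm, 10, 17, 27 mm wide (near, middle, far). Right half (y -109 to -11 mm): grey blower, top at z = 76 mm, with two keys in a row along x.
- slot (a point): Centre of the floor of the middle slot, 12 mm above the bench top; axes as the drying stand's. The slot runs along y (70 mm long, open at both ends), is 17 mm wide, and 30 mm deep, with 4 mm chamfers at the mouth. The near slot (10 mm) is too narrow for the board, the far one holds the block.
- block: Loose wooden block, 60 x 100 x 24 mm, standing on end in the far slot of the rack, its top 112 mm above the bench top: to be left there. Origin at the centre of one 60 x 100 face, y along its length (up).
- stop_key_top (a point): Centre of the top of the stop key, the shorter one (28 x 32 mm), nearer to the robot, at x = -28 mm of the drying stand. Axes as the drying stand's.
- run_key_top (a point): Centre of the top of the run key, the longer one (28 mm along x, 62 mm along y), farther from the robot, at x = +28 mm of the drying stand. 97 mm above the bench top when up, 85 mm when down. Axes as the drying stand's.
- stop_key (a joint): Travel of the stop key in m: 0 up, 0.012 fully down. It starts down.
- run_key (a joint): Travel of the run key in m: 0 up, 0.012 fully down against a hard stop. Starts up. The two keys are interlocked: pressing one raises the other by as much. They move with about 2.5 N and stay where they are left.
- tape_roll: Roll of masking tape, 96 mm across, 24 mm high, lying flat to the right of the work: to be left alone. Origin at the centre of its underside.
- oil_bottle: Green glue bottle, 60 mm across, 189 mm high, standing beyond the work: to be left alone. Origin at the centre of its underside.

How it is judged:
On the way, in this order (a step that is already met when the one before it is completed fails the run):
1. the board stands upright on the floor of the middle slot, let go, while the run key is still up ((angle between board's own y axis and vertical below 0.15 rad or angle between board's own y axis and vertical above 2.99 rad) and x of board_mid in the frame of slot between -0.014 and 0.014 m and y of board_mid in the frame of slot between -0.02 and 0.02 m and z of board_mid in the frame of slot between 0.066 and 0.076 m and contact force between board and the fingers below 0.3 N and value of joint run_key below 0.003 m), for 0.2 s.
2. the run key is down and the stop key has popped up (value of joint run_key above 0.009 m and value of joint stop_key below 0.003 m), for 0.2 s.
At the end, for the whole second after the job is handed in: Board on end (either end up) in the middle slot, leaning under 0.15 rad, its centre 66 to 76 mm above the slot's floor and within 20 mm of the slot's middle, at rest; run key at least 9 mm down, stop key within 3 mm of fully up (all of step 2 and (angle between board's own y axis and vertical below 0.15 rad or angle between board's own y axis and vertical above 2.99 rad) and x of board_mid in the frame of slot between -0.014 and 0.014 m and y of board_mid in the frame of slot between -0.02 and 0.02 m and z of board_mid in the frame of slot between 0.066 and 0.076 m and linear speed of board below 0.02 m/s); the robot touches nothing.
It fails at once if the block in the rack is shifted by more than 20 mm or tipped (distance of block from where it was at the start of the episode above 0.02 m or angle between block's own y axis and vertical above 0.3 rad).
It fails at once if the tape roll or the glue bottle is moved by more than 20 mm or tipped (distance of any of tape_roll, oil_bottle from where it was at the start of the episode above 0.02 m or angle between oil_bottle's own z axis and vertical above 0.3 rad).
It also fails if it takes over 54 s, if anything falls off the work surface, if the arm or the gripper's body presses on something with over 40 N, if the wrist force passes 120 N, or if a joint passes its speed limit or range.

ROBOT

A 7-joint arm with a two-finger parallel gripper is mounted at the origin on a cart in front of the work surface, level with it; the furniture and walls round the work are solid. World frame = base frame: x ahead of the robot, y to its left, z up, the work surface at z = 0. Lengths are in m, angles in rad, forces in N, time in s.
With the tool pointing down it reaches from about 0.4 to 0.85 m from the base axis. Payload 4.5 kg.
Tool frame: the origin (TCP) lies between the finger pads; the fingertips stand 25 mm ahead of it and the grasp point (between the pads) lies 6 mm ahead of it (r.tips_ahead is the distance from the TCP to the fingertips, in m); z points along the fingers, y is the direction in which the jaws open and shut (so a half turn about z gives the same grasp; the last joint's range is limited). The gripper opens to 88 mm and grips with 3 to 60 N. Pads are 18 mm wide; open, the fingers measure 123 mm over their backs; the gripper's body (75 mm by 187 mm) begins 45 mm behind the grasp point.
Start: joints at [-1.257, 0.689, -0.195, 1.565, 0.157, 0.902, -0.215], TCP at [0.173, 0.601, 0.243] pointing down, gripper open.
Joint ranges: [-3.01, 3.01], [-0.46, 2.08], [-1.47, 1.51], [0.13, 2.56], [-1, 4.14], [0.04, 2.09], [-2.66, 2.66]. Speed limits (rad/s): [2.57, 2.57, 3.14, 3.14, 3.14, 3.14, 3.14].

INTERFACE

Orientations are given as a unit quaternion [x, y, z, w].
In Python, from plant import r, imaging gives the robot as it stands.
- The arm moves only by the tool send_rows, never from a script. Its argument "moves" is one flat list of numbers, 6 for each row, row after row: the shift along the tool's x, y, z in m, then the turn, a rotation vector about the tool's x, y, z in degrees. A call has exactly 5 rows; each row is the pose to reach, as a shift and turn from the pose measured when the call began, along the tool's axes at that moment; what a row does not reach only later rows make up. A row lasts 1/12 s, in which the tool goes at most 41.7 mm and 7.16 degrees, less where a joint would pass 70% of its speed; a pose out of reach is approached as far as the arm can. A call with a gripper value outside its range is refused whole. "claw" is the closure, from -1 (fully open) to 1 (shut), so that 0 is half open, set as the call begins (left out, the last holds). The fingers move at their own pace and stop on an object; "grip_force" is the grip in N (left out, the last holds). Time passes only in rows, so rows that repeat a pose let the fingers close, or fill a call up. It gives the time, the measured TCP pose, the force and the opening at its end, in the units of the state.
- r.get_state(): the state, without advancing time (a new reading comes with each control period).
- imaging.snapshot(name): name is "scene" or "top"; returns a dict with "image" (420x560x3 uint8, red, green, blue), "depth" (420x560 float32, m along the optical axis (not along the pixel's ray), 0 where there is no reading), "mtx" (3x3 intrinsics, pixels), "rvec" (rotation vector, rad) and "tvec" (3), from world to camera coordinates, as OpenCV has them. Camera axes: x right, y down, z forward; pixel columns grow to the right and rows downward; lengths in m; the calibration is good to about 2 mm. A picture is of the moment at which its call begins.
- r.finish_job(): hands the job in, once; it reports no verdict.
Trained networks look in a picture, given as the dict that the camera call returned (one of the last four; its "shot" number tells which), for a name from the list of things; names that differ only in an ending like _2 or _b are one class to them, and where a whole thing is asked for, a point or a joint stands for the part that bears it (a point fixed in the world has none). Each returns a list of dicts, best first, with "score" (0 to 1); they miss things now and then, are a little off and sometimes report something else, mostly with a low value. They report only what shows in the picture. A call takes as long as a camera call.
- imaging.look_for(query, picture): "box" ([centre column, centre row, width, height] as shares, 0 to 1, of the picture: columns of its width, rows of its height, round what is visible of it).
- imaging.silhouettes(query, picture): "pixels" (420x560 bool, what is visible of it) and "box" ([centre column, centre row, width, height] as shares, 0 to 1, of the picture: columns of its width, rows of its height, round what is visible of it).
- imaging.pinpoint(query, picture): "point" ([column, row] as shares, 0 to 1, of the picture: columns of its width, rows of its height: a listed point, or the origin of a listed thing).
The state is a dict: "clock": time; "q": joint angles; "qd": joint speeds; "joint_torque": joint torques, N m; "tool_pos": TCP position; "eef_rot": TCP orientation; "contact_force": force on the tool from outside, world axes, zero at the start; "moment": the same for the moment, N m; "opening": opening from 0.0 (shut) to 1.0 (fully open).
Only numpy, scipy, OpenCV 4.12 (cv2) and the standard library are available. Lean on these libraries where they do the work, as an engineer would, in place of code of your own. Each camera call takes 0.05 s, during which the arm holds its last target.

## Working session

There is one attempt and no reset: what is moved stays moved. The work goes in short steps, Python scripts to look and compute and a tool call to move; the robot and the scene stay as the last step left them, time stands still between calls to the robot, and variables do not carry over. Pictures are saved under pics/ and viewed, and the job is handed in when it is done.

Besides the shell and the picture viewer there is one more tool, called after "Call:" in YAML: its name, and indented under it one key for each argument. send_rows: Moves the arm, as the interface text tells. Its arguments: {"type":"object","properties":{"moves":{"type":"array"},"claw":{"type":"number"},"grip_force":{"type":"number"}},"required":["moves"]}

```bash
ls; mkdir -p pics; cat > h.py <<'E'
import numpy as np, cv2
from plant import r, imaging
from scipy.spatial.transform import Rotation as R
def snap(n,f=None):
    p=imaging.snapshot(n)
    if f: cv2.imwrite('pics/'+f,p['image'][:,:,::-1])
    return p
def back(p,u,v,d):
    K=np.array(p['mtx']);Rm=cv2.Rodrigues(np.array(p['rvec'],float))[0];t=np.array(p['tvec'],float).ravel()
    u=np.asarray(u,float);v=np.asarray(v,float)
    c=np.stack([(u-K[0,2])/K[0,0]*d,(v-K[1,2])/K[1,1]*d,d*np.ones_like(u)],-1)
    return (c-t)@Rm
def proj(p,X):
    return cv2.projectPoints(np.array(X,float).reshape(-1,3),np.array(p['rvec'],float),np.array(p['tvec'],float),np.array(p['mtx'],float),None)[0].reshape(-1,2)
def cloud(p,m=None):
    v,u=np.nonzero((p['depth']>0)&(m if m is not None else True))
    return back(p,u,v,p['depth'][v,u]),u,v
def rel(pos,Rt):
    s=r.get_state();R0=R.from_quat(s['eef_rot'])
    d=R0.inv().apply(np.array(pos)-s['tool_pos']); w=(R0.inv()*Rt).as_rotvec(degrees=True)
    return d,w
E
python3 - <<'E'
from h import *
print(r.get_state(), r.tips_ahead)
for n in ['scene','top']:
    p=snap(n,n+'0.png'); print(n,p['shot'])
    for q in ['board','easel','dry_stand','block','tape_roll','oil_bottle']:
        for o in imaging.silhouettes(q,p)[:2]: print(q,round(o['score'],2),np.round(np.array(o['box'])*[560,420,560,420]),o['pixels'].sum())
    for q in ['board_mid','slot','run_key_top','stop_key_top','dry_stand','easel','board']:
        for o in imaging.pinpoint(q,p)[:2]:
            print('pt',q,round(o['score'],2),np.round(np.array(o['point'])*[560,420],1))
E
```

```text
pics
{'clock': 0.0, 'q': array([-1.2571675 ,  0.68998689, -0.19446711,  1.5663487 ,  0.15730497,
        0.90248853, -0.21510331]), 'qd': array([-0.00069847,  0.00132766,  0.00163276,  0.00034962, -0.00155493,
       -0.00111778, -0.00112948]), 'joint_torque': array([ 1.46269100e-03, -5.27564228e+01, -1.26670808e+00, -1.53426486e+01,
       -5.26559679e-02,  6.49519177e-03,  1.65873062e-04]), 'tool_pos': array([0.17251969, 0.6000678 , 0.24260578]), 'eef_rot': array([ 1.39434255e-01,  9.90230902e-01, -9.20187218e-04, -4.58680707e-05]), 'contact_force': array([-0.02103357,  0.66819579,  0.97517064]), 'moment': array([-0.02493294, -0.00034418, -0.01990802]), 'opening': 1.0007169360293233} 0.025
scene 1
board 0.98 [204. 179.  36.  47.] 688
easel 0.65 [205. 197.  46.  37.] 758
dry_stand 0.88 [269. 276. 106.  82.] 4894
block 0.87 [262. 233.  21.  30.] 492
block 0.28 [204. 178.  32.  46.] 585
tape_roll 0.57 [343. 323.  42.  37.] 838
oil_bottle 0.89 [299. 192.  18.  55.] 838
oil_bottle 0.59 [267. 276. 110.  77.] 4637
pt board_mid 0.72 [202.6 177.2]
pt slot 0.94 [246.4 256.9]
pt run_key_top 0
[... 235 characters left out ...]
.  46.  64.] 1149
easel 0.57 [357. 261.  18.  13.] 157
dry_stand 0.72 [418. 226.  42.  37.] 686
dry_stand 0.67 [325. 257. 105.  89.] 5973
block 0.59 [329. 254.  98.  88.] 6134
block 0.51 [295. 242.  26.  15.] 325
tape_roll 0.86 [418. 227.  42.  35.] 630
tape_roll 0.53 [267. 174.  29.  30.] 647
oil_bottle 0.8 [268. 174.  27.  28.] 588
pt board_mid 0.72 [179.  260.8]
pt board_mid 0.57 [297.6 236.9]
pt slot 0.76 [302.2 258.9]
pt slot 0.49 [355.1 259.9]
pt run_key_top 0.71 [351.2 236.2]
pt run_key_top 0.31 [179.8 255. ]
pt stop_key_top 0.47 [355.7 261.4]
pt dry_stand 0.72 [326.2 252.6]
pt easel 0.91 [184.4 258.1]
pt easel 0.57 [265.5 175.7]
pt board 0.86 [176.7 258.7]
pt board 0.28 [356.8 259.4]
```

View pics/scene0.png

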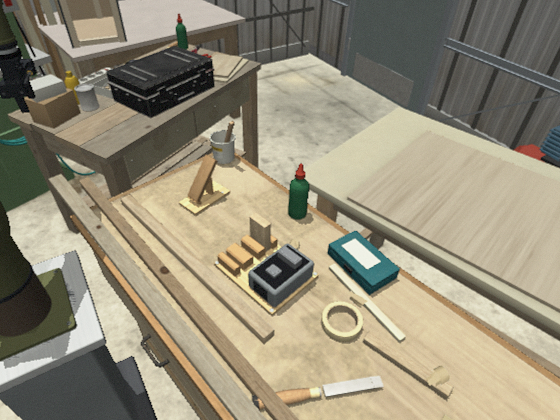

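View pics/top0.png

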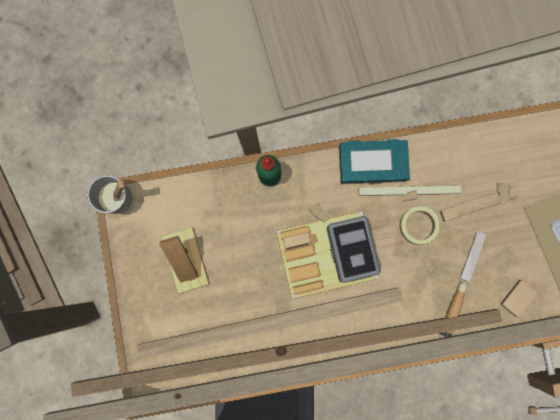

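```bash
python3 - <<'E'
from h import *
for n in ['scene','top']:
    p=snap(n)
    img=p['image']; cv2.imwrite(f'pics/{n}_z.png',cv2.resize(img[140:330,150:450] if n=='scene' else img[150:320,140:460],None,fx=2.5,fy=2.5,interpolation=cv2.INTER_CUBIC)[:,:,::-1])
    np.savez(n+'0.npz',**p)
    m=imaging.silhouettes('board',p)[0]['pixels']
    er=cv2.erode(m.astype(np.uint8),np.ones((3,3)))>0
    X,u,v=cloud(p,er); 
    # plane RANSAC
    best=None;rng=np.random.default_rng(0)
    for _ in range(500):
        a=X[rng.choice(len(X),3,False)];nn=np.cross(a[1]-a[0],a[2]-a[0]);L=np.linalg.norm(nn)
        if L<1e-6: continue
        nn/=L;i=abs((X-a[0])@nn)<0.003
        if best is None or i.sum()>best.sum(): best=i
    Y=X[best];c=Y.mean(0);U,S,V=np.linalg.svd(Y-c);nn=V[2]*np.sign(V[2][2])
    print(n,len(X),best.sum(),'c',c.round(4),'n',nn.round(3),'slope',np.degrees(np.arccos(nn[2])),'az',np.degrees(np.arctan2(nn[1],nn[0])))
    for q,z in [('slot',.012),('run_key_top',.097),('stop_key_top',.085),('dry_stand',0),('easel',0),('tape_roll',0),('oil_bottle',0)]:
        o=imaging.pinpoint(q,p)
        if not o: continue
        a=np.array(o[0]['point'])*[560,420]
        o0=back(p,a[0],a[1],0.0);o1=back(p,a[0],a[1],1.0);t=(z-o0[2])/(o1[2]-o0[2])
        print(q,round(o[0]['score'],2),(o0+t*(o1-o0)).round(4), 'depth pt',back(p,a[0],a[1],p['depth'][int(a[1]),int(a[0])]).round(4))
    C=-cv2.Rodrigues(np.array(p['rvec'],float))[0].T@np.array(p['tvec']).ravel(); print('cam',C)
E
```

```text
scene 421 372 c [0.5544 0.1707 0.0902] n [-0.733 -0.221  0.643] slope 49.981698292109385 az -163.19624551145478
slot 0.93 [ 0.549 -0.125  0.012] depth pt [ 0.5378 -0.1473  0.0407]
run_key_top 0.81 [ 0.6037 -0.2382  0.097 ] depth pt [ 0.6043 -0.2374  0.0959]
stop_key_top 0.43 [ 0.5649 -0.2436  0.085 ] depth pt [ 0.5668 -0.2407  0.0808]
dry_stand 0.79 [ 0.5591 -0.1901  0.    ] depth pt [ 0.5287 -0.2427  0.0765]
easel 0.77 [ 0.5613  0.1727 -0.    ] depth pt [0.5574 0.1617 0.0098]
tape_roll 0.72 [ 0.6497 -0.4185  0.    ] depth pt [ 0.6518 -0.4168 -0.0041]
oil_bottle 0.8 [ 0.7755 -0.0351  0.    ] depth pt [ 0.7578 -0.0585  0.0268]
cam [ 0.22770557 -0.76361012  0.83388063]
top 709 611 c [0.5531 0.1755 0.0947] n [-0.729 -0.228  0.645] slope 49.80383008576311 az -162.66406605525128
slot 0.91 [ 0.5569 -0.1169  0.012 ] depth pt [ 0.557  -0.1171  0.0068]
run_key_top 0.6 [ 0.6117 -0.2344  0.097 ] depth pt [ 0.6114 -0.2338  0.1017]
stop_key_top 0.65 [ 0.5607 -0.24    0.085 ] depth pt [ 0.5606 -0.2396  0.0888]
dry_stand 0.67 [ 0.5694 -0.17    0.    ] depth pt [ 0.5689 -0.169   0.015 ]
easel 0.71 [0.5591 0.177  0.    ] depth pt [0.5568 0.1595 0.0942]
tape_roll 0.61 [ 0.6458 -0.4114  0.    ] depth pt [ 6.458e-01 -4.113e-01  5.000e-04]
oil_bottle 0.77 [ 0.7633 -0.0236  0.    ] depth pt [ 0.7439 -0.0282  0.1125]
cam [ 0.52637294 -0.07984456  1.37747314]
```

View pics/scene_z.png

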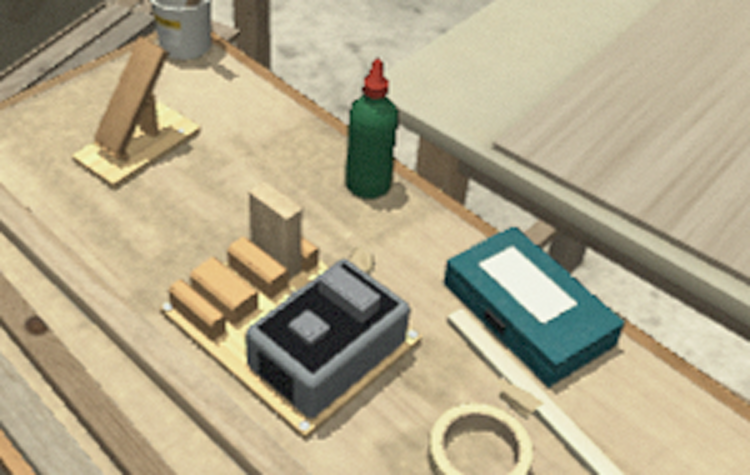

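View pics/top_z.png

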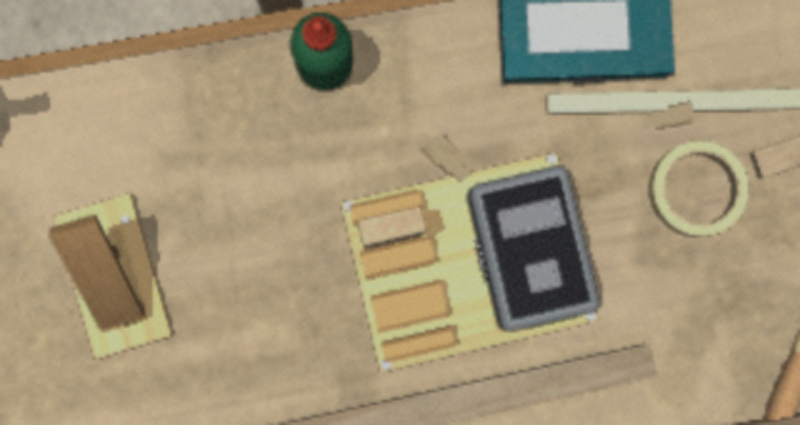

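```bash
cat > ov.py <<'E'
from h import *
import sys
def boxpts(x0,x1,y0,y1,z0,z1): return np.array([[x,y,z] for x in(x0,x1) for y in(y0,y1) for z in(z0,z1)])
E=[(a,b) for a in range(8) for b in range(a) if bin(a^b).count('1')==1]
def draw(img,p,T,b,s,off,col):
    Rm,t=T;P=(proj(p,boxpts(*b)@Rm.T+t)-off+.5)*s-.5
    for a,c in E: cv2.line(img,tuple(int(round(k)) for k in P[a]),tuple(int(round(k)) for k in P[c]),col,1,cv2.LINE_AA)
def Tz(x,y,yaw): return R.from_euler('z',yaw,degrees=True).as_matrix(),np.array([x,y,0])
stand=[(-.0875,.0875,-.1125,.1125,0,.012),(-.0085,.0085,.035,.105,.012,.042),(-.055,-.045,.035,.105,.012,.042),(.0365,.0635,.035,.105,.012,.042),(.014,.042,-.091,-.029,.097,.097),(-.042,-.014,-.076,-.044,.085,.085)]
easel=[(-.075,.075,-.04,.04,0,.012)]
E
python3 - <<'E'
from ov import *
# board rect from masks: project mask pixels to plane, minAreaRect
for n in ['scene','top']:
    p=dict(np.load(n+'0.npz'))
    p2=snap(n)
    m=imaging.silhouettes('board',p2)[0]['pixels']
    print(n)
    X,u,v=cloud(p2,m)
    nn=np.array([-.731,-.225,.643]);nn/=np.linalg.norm(nn)
    k=abs((X-[.554,.173,.0925])@nn)<.006
    ey=np.cross(nn,[0,0,1.]);ey/=np.linalg.norm(ey); up=np.cross(nn,ey)*1; up*=np.sign(up[2])
    ex=np.cross(up,nn)
    q=np.c_[X[k]@ex,X[k]@up].astype(np.float32)
    rr=cv2.minAreaRect(q*1000);print(rr, 'off',(X[k]@nn).mean())
    c=np.array(rr[0])/1000; print('centre top face',ex*c[0]+up*c[1]+nn*(X[k]@nn).mean(),ex,up)
    # bench plane z check
    X,u,v=cloud(p2); s=(abs(X[:,2])<.03)&(X[:,0]>.45)&(X[:,0]<.7)&(abs(X[:,1])<.12); print('bench z',np.median(X[s,2]),X[s,2].std())
E
```

```text
scene
((-2.5376510620117188, 439.5557861328125), (51.616634368896484, 140.26620483398438), 3.286262273788452) off -0.3859301713558165
centre top face [0.55192908 0.17253755 0.08810738] [ 0.29417772 -0.95575073  0.        ] [0.61502917 0.18930446 0.76544297]
bench z -0.001266859690303759 0.004181584232603869
top
((-6.042116165161133, 436.7483825683594), (46.34225082397461, 151.0563201904297), 0.6752259731292725) off -0.3833828164231033
centre top face [0.54730793 0.17478189 0.0875977 ] [ 0.29417772 -0.95575073  0.        ] [0.61502917 0.18930446 0.76544297]
bench z 0.00021927849953394074 0.004163372329395395
```

```bash
cat > fit.py <<'E'
from ov import *
from scipy.optimize import least_squares
S=dict(np.load('scene0.npz'));T=dict(np.load('top0.npz'))
zs=lambda a:np.array(a)/2.5-.3+[150,140]; zt=lambda a:np.array(a)/2.5-.3+[140,150]
def c(x,y,z=.012): return [x,y,z]
hx,hy=.0875,.1125
obsT=[(c(hx,hy),(343,203)),(c(-hx,hy),(384,371)),(c(hx,-hy),(556,153)),(c(.028,-.06,.097),(531,218)),(c(-.028,-.06,.085),(543,276))]
obsS=[(c(hx,-hy),(419,341)),(c(-hx,-hy),(306,437)),(c(-hx,hy),(163,307)),(c(.028,-.06,.097),(348,290)),(c(-.028,-.06,.085),(307,325))]
def f(x,which='ST'):
    Rm,t=Tz(x[0],x[1],x[2]*100);o=[]
    if 'T' in which: o.append(proj(T,np.array([a for a,_ in obsT])@Rm.T+t)-zt([b for _,b in obsT]))
    if 'S' in which: o.append(proj(S,np.array([a for a,_ in obsS])@Rm.T+t)-zs([b for _,b in obsS]))
    return np.concatenate(o).ravel()
if __name__=='__main__':
  for w in ['ST','T','S']:
    s=least_squares(f,[.56,-.18,-.1],args=(w,));x=s.x*[1,1,100];print(w,x,s.fun.round(1))
    if w=='ST':
      for p,n,o in ((S,'scene',np.array([210,190])),(T,'top',np.array([260,190]))):
        im=cv2.resize(p['image'][o[1]:o[1]+140,o[0]:o[0]+150],None,fx=4,fy=4,interpolation=cv2.INTER_CUBIC)[:,:,::-1].copy()
        for b in stand: draw(im,p,Tz(*x),b,4,o,(0,0,255))
        cv2.imwrite(f'pics/fit_{n}.png',im)
E
python3 fit.py; python3 -c "
import cv2,numpy as np
cv2.imwrite('pics/fit1.png',cv2.resize(np.hstack([cv2.imread('pics/fit_scene.png'),cv2.imread('pics/fit_top.png')]),(800,373)))"
```

```text
ST [ 0.56932209 -0.18277214 13.29182386] [-0.3 -0.3 -1.2  0.9  1.3  0.1  0.6 -0.6  0.7 -0.5  0.9 -1.1 -1.4  0.4
 -2.4  0.3  0.8 -1.2  1.   0.1]
T [ 0.56909958 -0.18228744 13.57857659] [-0.6  0.1 -1.2  1.2  0.8 -0.   0.3 -0.6  0.5 -0.6]
S [ 0.57001095 -0.18360976 12.61938977] [ 1.3 -0.5 -1.7  0.5 -1.9 -0.   1.1 -0.9  1.1  0.3]
```

View pics/fit_scene.png

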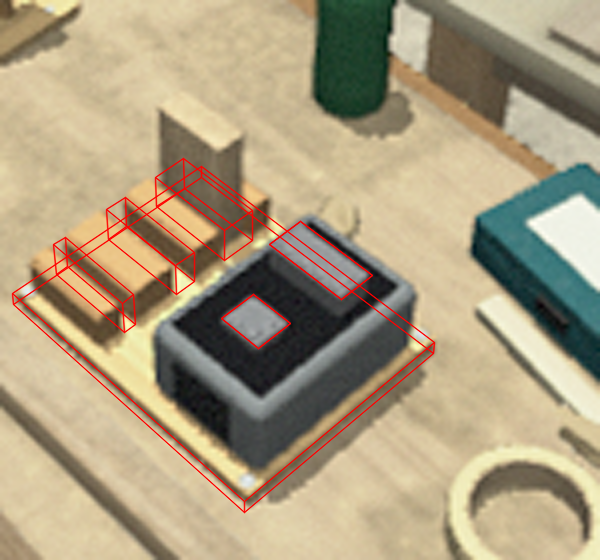

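View pics/fit_top.png

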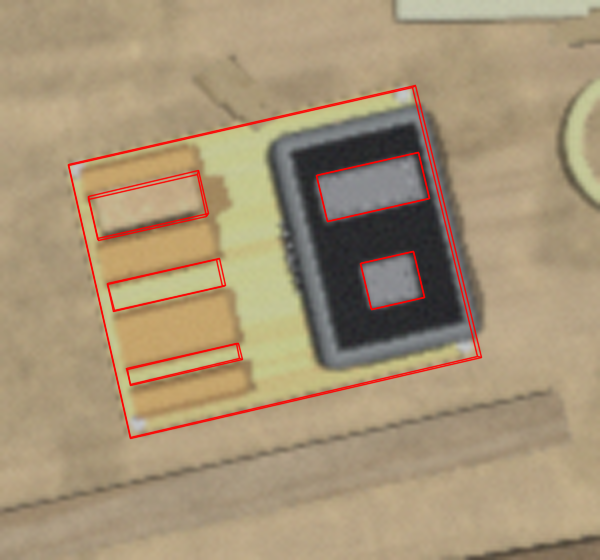

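```bash
python3 - <<'E'
from ov import *
p=dict(np.load('scene0.npz'));o=np.array([205,205]);s=7
im=cv2.resize(p['image'][o[1]:o[1]+84,o[0]:o[0]+112],None,fx=s,fy=s,interpolation=cv2.INTER_CUBIC)[:,:,::-1].copy()
im2=im.copy()
for b in stand: draw(im2,p,Tz(.5693,-.1828,13.3),b,s,o,(0,0,255))
cv2.imwrite('pics/sa.png',im);cv2.imwrite('pics/sb.png',im2)
E
```

```text
(no output)
```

View pics/sa.png

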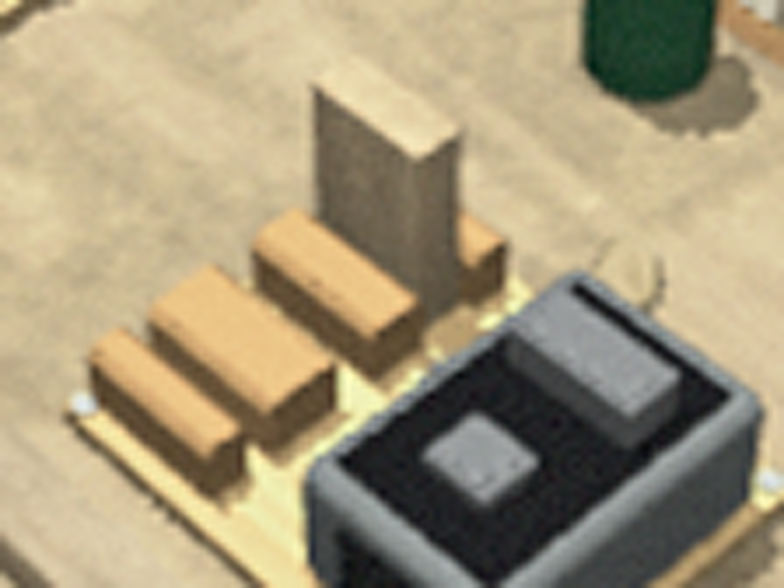

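View pics/sb.png

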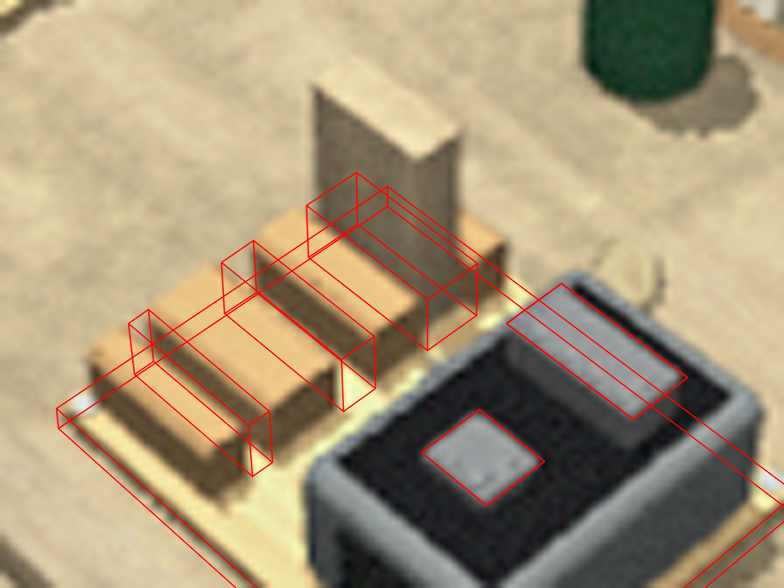

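```bash
python3 - <<'E'
from ov import *
for n,o in (('scene',(170,145)),('top',(145,220))):
    p=dict(np.load(n+'0.npz'));s=8
    im=cv2.resize(p['image'][o[1]:o[1]+74,o[0]:o[0]+74],None,fx=s,fy=s,interpolation=cv2.INTER_CUBIC)[:,:,::-1].copy()
    cv2.imwrite(f'pics/b_{n}.png',im)
E
```

```text
(no output)
```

View pics/b_scene.png

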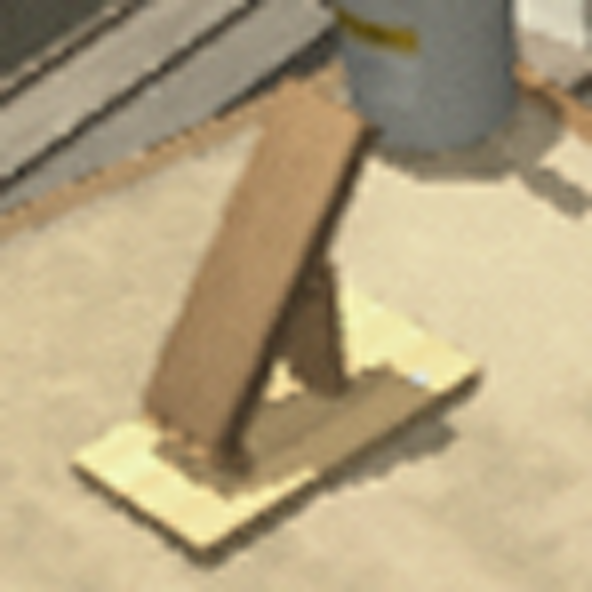

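View pics/b_top.png

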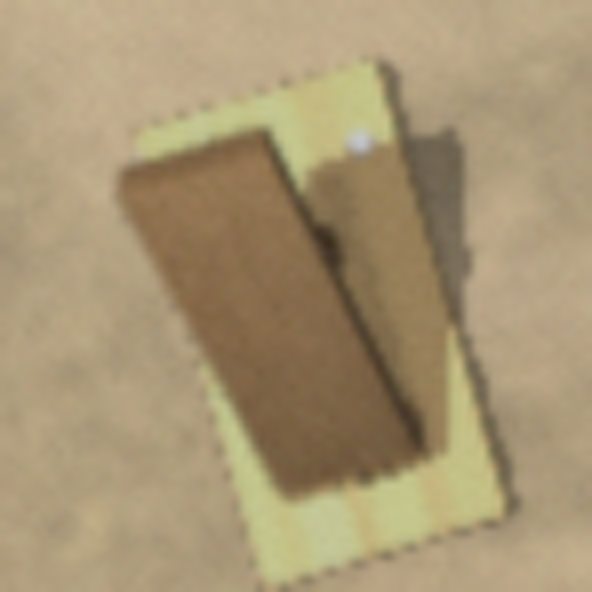

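```bash
cat > fitb.py <<'E'
from ov import *
from scipy.optimize import least_squares
S=dict(np.load('scene0.npz'));T=dict(np.load('top0.npz'))
zs=lambda a:(np.array(a)+.5)/8-.5+[170,145]; zt=lambda a:(np.array(a)+.5)/8-.5+[145,220]
h=.0225;l=.07;t=.014  # +y up slope, z out; x = y cross z -> right seen from robot
obsT=[((-h,-l,t),(285,500)),((h,-l,t),(420,455)),((-h,l,0),(128,165)),((h,l,0),(266,128))]
obsS=[((-h,-l,t),(147,415)),((h,-l,t),(215,460)),((-h,l,0),(300,80)),((h,l,0),(378,128)),((-h,l,t),(268,122))]
def BR(yaw,sl=50):
    c,s=np.cos(np.radians(yaw)),np.sin(np.radians(yaw));a=np.radians(sl)
    y=np.array([c*np.cos(a),s*np.cos(a),np.sin(a)]);z=np.array([-c*np.sin(a),-s*np.sin(a),np.cos(a)])
    return np.c_[np.cross(y,z),y,z]
def f(x,w):
    o=[]
    if 'T' in w:o.append(proj(T,np.array([a for a,_ in obsT])@BR(x[3]*100).T+x[:3])-zt([b for _,b in obsT]))
    if 'S' in w:o.append(proj(S,np.array([a for a,_ in obsS])@BR(x[3]*100).T+x[:3])-zs([b for _,b in obsS]))
    return np.concatenate(o).ravel()
for w in ['ST','T','S']:
    s=least_squares(f,[.55,.17,.08,.17],args=(w,));x=s.x*[1,1,1,100]
    print(w,x.round(4),'frontcentre',(x[:3]+BR(x[3])[:,2]*.014).round(4),s.fun.round(1))
    if w=='ST':
      for p,n,o in ((S,'scene',(170,145)),(T,'top',(145,220))):
        im=cv2.imread(f'pics/b_{n}.png');draw(im,p,(BR(x[3]),x[:3]),(-h,h,-l,l,0,t),8,o,(0,0,255));cv2.imwrite(f'pics/bf_{n}.png',im)
im=np.hstack([cv2.imread('pics/bf_scene.png'),cv2.imread('pics/bf_top.png')]);cv2.imwrite('pics/bf.png',cv2.resize(im,(800,400)))
E
python3 fitb.py
```

```text
ST [ 0.5583  0.1785  0.0729 18.4799] frontcentre [0.5481 0.1751 0.0819] [ 0.1  0.1  0.7  0.  -1.4  0.8  0.2 -0.6 -1.3 -0.  -0.2  0.6  0.3  2.1
  0.6  1.7  1.4 -4.1]
T [ 0.559   0.182   0.0536 17.2539] frontcentre [0.5488 0.1789 0.0626] [-0.3 -0.4  0.2 -0.  -0.6  0.7  0.8 -0.3]
S [ 0.5678  0.206   0.0517 21.6064] frontcentre [0.5578 0.202  0.0607] [-0.6 -0.1  0.9 -0.1 -0.7  2.4 -0.2  1.5  0.6 -3.7]
```

View pics/bf.png

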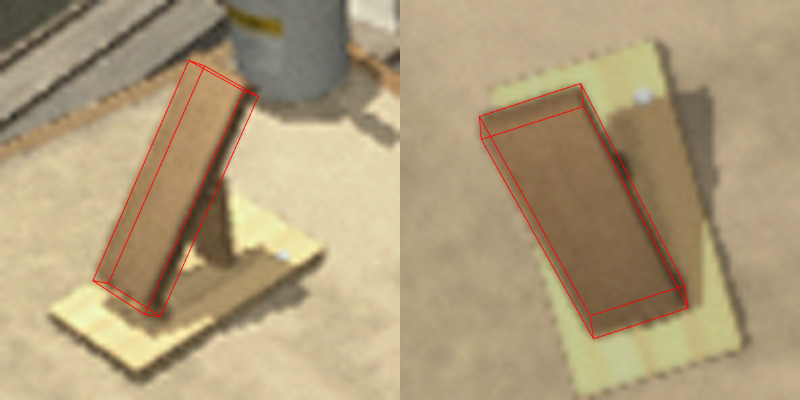

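```bash
python3 - <<'E'
from ov import *
ex=None
for n in ['scene','top']:
    p=dict(np.load(n+'0.npz')); X,u,v=cloud(p)
    k=(abs(X[:,0]-.55)<.1)&(abs(X[:,1]-.175)<.09)&(X[:,2]>.03)&(X[:,2]<.16); X=X[k];u=u[k];v=v[k]
    nn=np.array([-.731,-.225,.643]);nn/=np.linalg.norm(nn)
    d=X@nn; 
    off={'scene':-.3859,'top':-.3834}[n]
    for _ in range(5):
        i=abs(X@nn-off)<.0035
        c=X[i].mean(0);V=np.linalg.svd(X[i]-c)[2];nn=V[2]*np.sign(V[2][2]);off=c@nn
    ey=np.cross(nn,[0,0,1.]);ey/=np.linalg.norm(ey);up=np.cross(nn,ey);up*=np.sign(up[2]);ex=np.cross(up,nn)
    a=X[i]@ex;b=X[i]@up
    print(n,'slope',np.degrees(np.arccos(nn[2])),'yaw',np.degrees(np.arctan2(up[1],up[0])),'resid',(X[i]@nn-off).std(),i.sum())
    # per-slice side edges
    for q in np.arange(b.min(),b.max(),.02):
        s=(b>=q)&(b<q+.02); 
        if s.sum()>5: print('  b%.3f n%d a %.4f..%.4f mid %.4f'%(q,s.sum(),*np.percentile(a[s],[3,97]),np.percentile(a[s],[3,97]).mean()))
    B=np.percentile(b,[1,99]);A=np.median([np.percentile(a[(b>=q)&(b<q+.02)],[3,97]).mean() for q in np.arange(B[0],B[1]-.02,.02)])
    print(' b range',B,'centre',(ex*A+up*B.mean()+nn*off).round(4),'top edge mid',(ex*A+up*B[1]+nn*off).round(4))
    for q in ['board','board_mid']:
        o=imaging.pinpoint(q,snap(n))
        if o: 
            w=np.array(o[0]['point'])*[560,420];print(q,w,o[0]['score'])
            # intersect plane of back face/mid
            dn=off-(.014 if q=='board' else .007);o0=back(p,*w,0.);o1=back(p,*w,1.)-o0;t=(dn-o0@nn)/(o1@nn);print((o0+t*o1).round(4), 'mid->', (o0+t*o1+nn*(.007 if q=='board' else 0)).round(4))
E
```

```text
scene slope 50.02159253016014 yaw 17.875689755499007 resid 0.0016210871345533936 512
  b0.365 n63 a -0.0165..0.0260 mid 0.0047
  b0.385 n73 a -0.0179..0.0257 mid 0.0039
  b0.405 n72 a -0.0177..0.0261 mid 0.0042
  b0.425 n71 a -0.0181..0.0254 mid 0.0037
  b0.445 n72 a -0.0163..0.0256 mid 0.0046
  b0.465 n74 a -0.0167..0.0254 mid 0.0044
  b0.485 n75 a -0.0166..0.0267 mid 0.0050
  b0.505 n12 a -0.0153..0.0217 mid 0.0032
 b range [0.36900504 0.50679159] centre [0.5511 0.1731 0.0872] top edge mid [0.5932 0.1867 0.1399]
board [203.28  176.988] 0.64
[0.5611 0.1828 0.0803] mid-> [0.556  0.1812 0.0848]
board_mid [201.824 178.206] 0.61
[0.5542 0.1779 0.0815] mid-> [0.5542 0.1779 0.0815]
top slope 49.88057588507373 yaw 17.712717498490466 resid 0.0015875373718892897 785
  b0.364 n75 a -0.0205..0.0210 mid 0.0002
  b0.384 n97 a -0.0205..0.0209 mid 0.0002
  b0.404 n107 a -0.0211..0.0213 mid 0.0001
  b0.424 n117 a -0.0206..0.0214 mid 0.0004
  b0.444 n110 a -0.0209..0.0209 mid 0.0000
  b0.464 n112 a -0.0206..0.0217 mid 0.0005
  b0.484 n117 a -0.0211..0.0215 mid 0.0002
  b0.504 n50 a -0.0203..0.0208 mid 0.0002
 b range [0.36955926 0.51000534] centre [0.5488 0.1749 0.0897] top edge mid [0.5919 0.1887 0.1434]
board [179.312 254.688] 0.55
[0.5641 0.1752 0.0853] mid-> [0.559  0.1736 0.0898]
board_mid [180.376 260.82 ] 0.62
[0.5497 0.1735 0.0793] mid-> [0.5497 0.1735 0.0793]
```

```bash
cat > t.py <<'E'
from h import *
def tool(yaw,phi): # jaw y along right of azimuth yaw, z tilted outward by phi from down
    a=np.radians(yaw);f=np.radians(phi);c,s=np.cos(a),np.sin(a)
    y=np.array([s,-c,0]);z=np.array([np.sin(f)*c,np.sin(f)*s,-np.cos(f)])
    return R.from_matrix(np.c_[np.cross(y,z),y,z])
def show(pos,yaw,phi):
    d,w=rel(pos,tool(yaw,phi)); print('move mm',(d*1000).round(1),'deg',w.round(2))
def st():
    s=r.get_state();Rm=R.from_quat(s['eef_rot']).as_matrix()
    print('t',s['clock'],'pos',s['tool_pos'].round(4),'yaw %.2f phi %.2f roll %.2f'%(np.degrees(np.arctan2(Rm[0,1],-Rm[1,1])),np.degrees(np.arctan2(np.hypot(*Rm[:2,2])*np.sign(Rm[0,2]),-Rm[2,2])),np.degrees(np.arcsin(Rm[2,1]))),'q',s['q'].round(2),'F',s['contact_force'].round(1),'op',round(float(s['opening']),3))
a=np.radians(17.8);C=np.array([.550,.174,.0885]);s5,c5=np.sin(np.radians(50)),np.cos(np.radians(50))
n=np.array([-s5*np.cos(a),-s5*np.sin(a),c5]);up=np.array([c5*np.cos(a),c5*np.sin(a),s5]);mid=C-.007*n
gp=mid+.048*up
E
python3 - <<'E'
from t import *
st();print(gp)
z=tool(17.8,-10).as_matrix()[:,2];tcp=gp-.006*z;print('grasp tcp',tcp,'pre',tcp-.1*z)
show(tcp-.12*z,17.8,-10)
show([.38,.40,.30],60,0)
E
```

```text
t 2.9 pos [0.1726 0.6007 0.2434] yaw 163.97 phi 0.00 roll 0.00 q [-1.26  0.69 -0.19  1.57  0.16  0.9  -0.22] F [ 0.1 -0.9  0.7] op 1.002
[0.58448243 0.1850711  0.12077062]
grasp tcp [0.58547444 0.1853896  0.12667947] pre [0.602008   0.19069794 0.22516024]
move mm [-528.8 -273.6   -1.4] deg [ 12.75  -3.88 145.69]
move mm [-254.8 -135.6  -56.6] deg [  0.    -0.   103.97]
```

Call:
send_rows:
  moves: [-0.05, -0.03, -0.03, 0, 0, 7, -0.09, -0.05, -0.05, 0, 0, 14, -0.13, -0.07, -0.06, 0, 0, 21, -0.17, -0.09, -0.06, 0, 0, 28, -0.21, -0.11, -0.06, 0, 0, 35]
  claw: -1
  grip_force: 30

```text
clock: 3.32
tool_pos: [0.3161, 0.4633, 0.3025]
eef_rot: [0.433, 0.901, 0.002, -0.0]
contact_force: [0.7, 0.1, 0.4]
opening: 1.0
```

```bash
python3 -c "
from t import *
st();show([.5,.27,.29],60,0)"
```

```text
t 3.3167 pos [0.3161 0.4633 0.3025] yaw 128.66 phi 0.17 roll 0.16 q [-1.03  0.53 -0.04  1.69  0.02  0.92 -0.4 ] F [0.7 0.1 0.4] op 1.0
move mm [-265.9   22.8   12.2] deg [ 0.09 -0.16 68.66]
```

Call:
send_rows:
  moves: [-0.04, 0.004, 0, 0, 0, 7, -0.08, 0.008, 0, 0, 0, 14, -0.12, 0.012, 0, 0, 0, 21, -0.16, 0.016, 0, 0, 0, 28, -0.2, 0.02, 0.01, 0, 0, 35]

```text
clock: 3.73
tool_pos: [0.4587, 0.3189, 0.2941]
eef_rot: [0.686, 0.727, 0.004, -0.0]
contact_force: [0.3, 0.8, -0.8]
opening: 1.0
```

```bash
python3 -c "
from t import *
st();show([.602,.1907,.26],17.8,-10)"
```

```text
t 3.7333 pos [0.4587 0.3189 0.2941] yaw 93.33 phi 0.42 roll 0.28 q [-0.77  0.54  0.13  1.72 -0.09  0.88 -0.54] F [ 0.3  0.8 -0.8] op 1.0
move mm [-136.5  135.4   34. ] deg [ 6.63 -8.96 75.33]
```

Call:
send_rows:
  moves: [-0.03, 0.03, 0.005, 0.6, -0.8, 7, -0.06, 0.06, 0.01, 1.2, -1.7, 14, -0.09, 0.09, 0.015, 1.8, -2.5, 21, -0.12, 0.12, 0.02, 2.5, -3.4, 28, -0.136, 0.135, 0.025, 3.1, -4.2, 35]

```text
clock: 4.15
tool_pos: [0.6044, 0.1875, 0.2692]
eef_rot: [0.875, 0.483, -0.04, 0.008]
contact_force: [0.6, -0.2, -0.2]
opening: 0.997
```

```bash
python3 -c "
from t import *
st();show([.602,.1907,.24],17.8,-10)"
```

```text
t 4.15 pos [0.6044 0.1875 0.2692] yaw 57.74 phi -4.72 roll -1.44 q [-0.55  0.73  0.32  1.45 -0.2   1.08 -0.76] F [ 0.6 -0.2 -0.2] op 0.997
move mm [ 3.8 -3.  29.1] deg [ 3.67 -4.78 39.81]
```

Call:
send_rows:
  moves: [0.004, -0.003, 0.006, 0.7, -0.9, 7.1, 0.004, -0.003, 0.012, 1.3, -1.7, 14.1, 0.004, -0.003, 0.018, 2, -2.6, 21.1, 0.004, -0.003, 0.024, 2.6, -3.4, 28.1, 0.004, -0.003, 0.029, 3.2, -4.2, 35.1]

```text
clock: 4.57
tool_pos: [0.602, 0.1913, 0.2394]
eef_rot: [0.978, 0.194, -0.081, 0.013]
contact_force: [-0.3, -0.2, -0.6]
opening: 1.0
```

```bash
python3 -c "
from t import *
st();show([.602,.1907,.225],17.8,-10)"
```

```text
t 4.5667 pos [0.602  0.1913 0.2394] yaw 22.40 phi -9.45 roll -0.35 q [-0.61  0.83  0.47  1.39 -0.35  1.18 -1.25] F [-0.3 -0.2 -0.6] op 1.0
move mm [ 2.1  0.7 14.3] deg [ 0.43 -0.54  4.59]
```

Call:
send_rows:
  moves: [0.002, 0.001, 0.014, 0.4, -0.5, 4.6, 0.002, 0.001, 0.014, 0.4, -0.5, 4.6, 0.002, 0.001, 0.014, 0.4, -0.5, 4.6, 0.002, 0.001, 0.014, 0.4, -0.5, 4.6, 0.002, 0.001, 0.014, 0.4, -0.5, 4.6]

```text
clock: 4.98
tool_pos: [0.6024, 0.1906, 0.2262]
eef_rot: [0.984, 0.155, -0.085, 0.013]
contact_force: [-0.2, 0.5, 0.1]
opening: 1.002
```

```bash
python3 -c "
from t import *
st();z=tool(17.8,-10).as_matrix()[:,2];show(gp-.006*z,17.8,-10);p=snap('top','g1.png');q=snap('scene','g2.png')
for n,p,o in (('g1',p,(140,200)),('g2',q,(150,110))):
  cv2.imwrite('pics/%sz.png'%n,cv2.resize(p['image'][o[1]:o[1]+100,o[0]:o[0]+100],(600,600),interpolation=cv2.INTER_CUBIC)[:,:,::-1])
"
```

```text
t 4.9833 pos [0.6024 0.1906 0.2262] yaw 17.90 phi -9.87 roll 0.00 q [-0.61  0.85  0.49  1.4  -0.38  1.17 -1.31] F [-0.2  0.5  0.1] op 1.002
move mm [ -0.4  -0.2 101.1] deg [ 0.02 -0.13  0.1 ]
```

View pics/g2z.png

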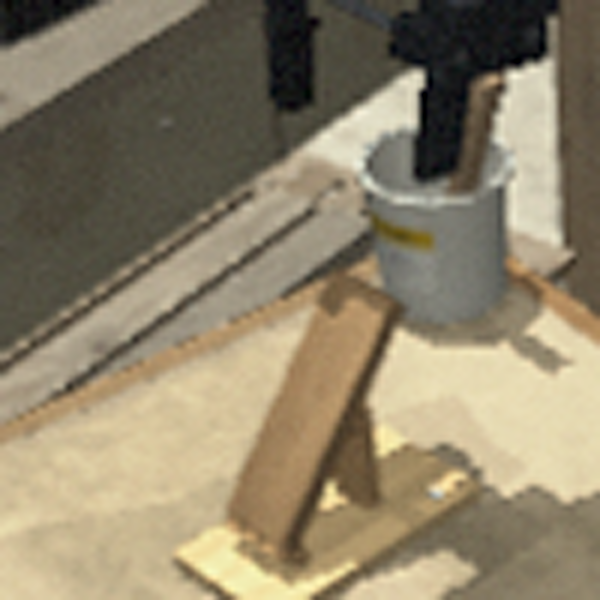

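View pics/g1z.png

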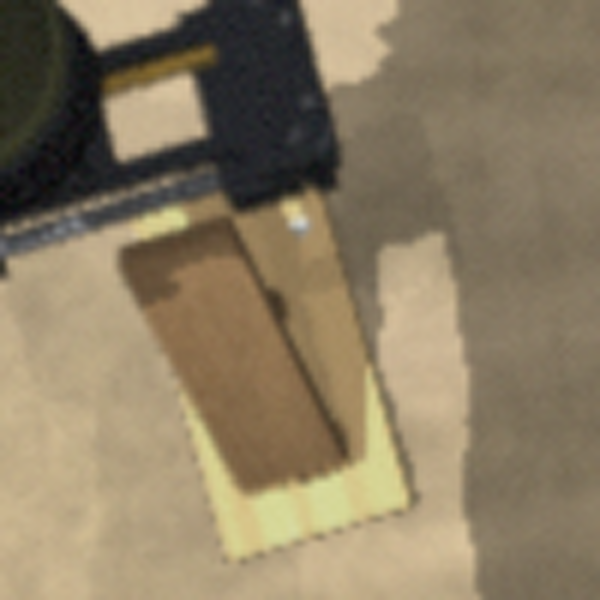

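Call:
send_rows:
  moves: [0, 0, 0.02, 0, 0, 0, 0, 0, 0.04, 0, 0, 0, 0, 0, 0.06, 0, 0, 0, 0, 0, 0.08, 0, 0, 0, 0, 0, 0.09, 0, 0, 0]

```text
clock: 5.5
tool_pos: [0.5862, 0.1858, 0.1359]
eef_rot: [0.984, 0.155, -0.086, 0.013]
contact_force: [-1.3, 0.1, 0.2]
opening: 1.002
```

```bash
python3 -c "
from t import *
st();z=tool(17.8,-10).as_matrix()[:,2];show(gp-.006*z,17.8,-10);q=snap('scene','g2.png')
o=(150,110)
cv2.imwrite('pics/g3z.png',cv2.resize(q['image'][o[1]:o[1]+100,o[0]:o[0]+100],(600,600),interpolation=cv2.INTER_CUBIC)[:,:,::-1])
"
```

```text
t 5.5 pos [0.5862 0.1858 0.1359] yaw 17.89 phi -10.02 roll -0.04 q [-0.6   0.93  0.44  1.53 -0.43  0.97 -1.26] F [-1.3  0.1  0.2] op 1.002
move mm [0.8 0.2 9.2] deg [-0.02  0.02  0.1 ]
```

View pics/g3z.png

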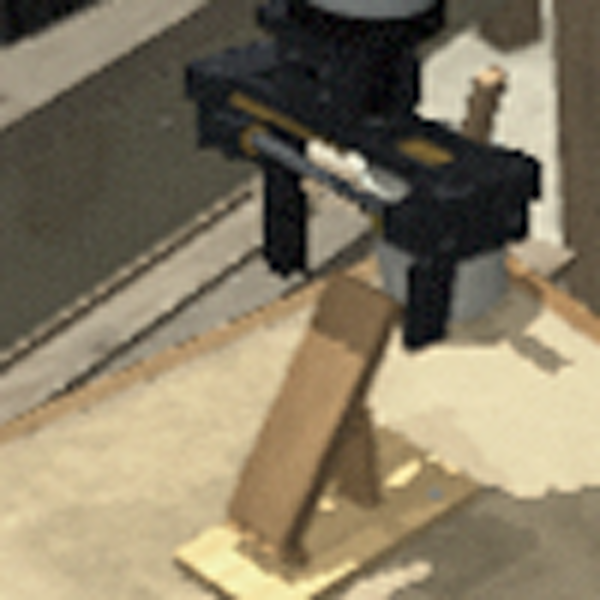

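Call:
send_rows:
  moves: [0.001, 0, 0.005, 0, 0, 0, 0.001, 0, 0.009, 0, 0, 0, 0.001, 0, 0.009, 0, 0, 0, 0.001, 0, 0.009, 0, 0, 0, 0.001, 0, 0.009, 0, 0, 0]

```text
clock: 5.97
tool_pos: [0.5855, 0.1856, 0.1265]
eef_rot: [0.984, 0.155, -0.087, 0.013]
contact_force: [0.0, -0.1, 0.0]
opening: 0.999
```

Call:
send_rows:
  moves: [0, 0, 0, 0, 0, 0, 0, 0, 0, 0, 0, 0, 0, 0, 0, 0, 0, 0, 0, 0, 0, 0, 0, 0, 0, 0, 0, 0, 0, 0]
  claw: 1
  grip_force: 30

```text
clock: 6.38
tool_pos: [0.5855, 0.1856, 0.1266]
eef_rot: [0.984, 0.155, -0.087, 0.013]
contact_force: [0.0, 0.8, -0.0]
opening: 0.643
```

Call:
send_rows:
  moves: [0, 0, 0, 0, 0, 0, 0, 0, 0, 0, 0, 0, 0, 0, 0, 0, 0, 0, 0, 0, 0, 0, 0, 0, 0, 0, 0, 0, 0, 0]

```text
clock: 6.8
tool_pos: [0.5855, 0.1856, 0.1266]
eef_rot: [0.984, 0.155, -0.087, 0.013]
contact_force: [0.4, 0.2, -0.2]
opening: 0.507
```

```bash
python3 -c "
from t import *
st();
for n,o in (('scene',(150,110)),('top',(130,190))):
  q=snap(n)
  cv2.imwrite('pics/h_%s.png'%n,cv2.resize(q['image'][o[1]:o[1]+100,o[0]:o[0]+100],(400,400),interpolation=cv2.INTER_CUBIC)[:,:,::-1])
cv2.imwrite('pics/h.png',np.hstack([cv2.imread('pics/h_scene.png'),cv2.imread('pics/h_top.png')]))
"
```

```text
t 6.8 pos [0.5855 0.1856 0.1266] yaw 17.89 phi -10.05 roll -0.04 q [-0.59  0.94  0.44  1.53 -0.43  0.95 -1.26] F [ 0.4  0.2 -0.2] op 0.507
```

View pics/h.png

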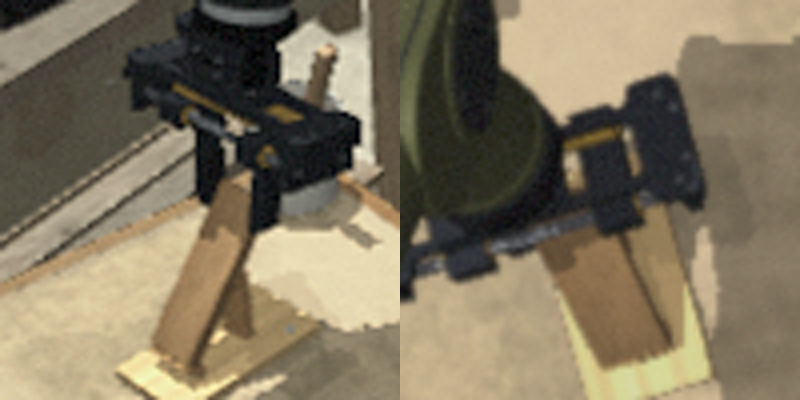

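Call:
send_rows:
  moves: [-0.003, 0, -0.015, 0, 0, 0, -0.006, 0, -0.035, 0, 0, 0, -0.012, 0, -0.065, 0, 0, 0, -0.017, 0, -0.1, 0, 0, 0, -0.023, 0, -0.13, 0, 0, 0]

```text
clock: 7.32
tool_pos: [0.5858, 0.1855, 0.2603]
eef_rot: [0.984, 0.155, -0.086, 0.013]
contact_force: [0.6, -0.3, -0.2]
opening: 0.506
```

```bash
cat >> t.py <<'E'
syaw=13.5; O=np.array([.5688,-.1822,0]); Rs=R.from_euler('z',syaw,degrees=True)
# board mid in tool frame at grasp (nominal)
G0=tool(17.89,-10.05); BR0=R.from_matrix(np.c_[np.cross(up,n),up,n])
tb=G0.inv().apply(mid-np.array([.5855,.1856,.1266])); Rb=G0.inv()*BR0
def target(midw,yaw):  # tool pose for board upright, own z toward robot (-x of stand)
    a=np.radians(yaw);z=np.array([-np.cos(a),-np.sin(a),0]);y=np.array([0,0,1.])
    RB=R.from_matrix(np.c_[np.cross(y,z),y,z]); Rt=RB*Rb.inv(); return midw-Rt.apply(tb),Rt
def showT(midw,yaw):
    p,Rt=target(np.array(midw),yaw); d,w=rel(p,Rt); print('tcp',p.round(4),'move mm',(d*1000).round(1),'deg',w.round(2)); return p,Rt
slot=O+Rs.apply([0,.07,.012])
E
python3 -c "
from t import *
st();print(slot,tb,Rb.as_matrix().round(3));p,Rt=showT(slot+[0,0,.07+.08],syaw); print(Rt.as_matrix().round(3))
p=snap('scene','l1.png')"
```

```text
t 7.3167 pos [0.5858 0.1855 0.2603] yaw 17.88 phi -10.03 roll -0.02 q [-0.62  0.79  0.51  1.42 -0.36  1.2  -1.31] F [ 0.6 -0.3 -0.2] op 0.506
[ 0.55245882 -0.11413411  0.012     ] [-0.0240599   0.00014228  0.04752741] [[-0.002  0.499 -0.866]
 [ 1.     0.001 -0.001]
 [ 0.    -0.866 -0.499]]
tcp [ 0.5496 -0.1146  0.2152] move mm [-116.8  274.5   66.4] deg [-0.84 39.96  4.32]
[[ 0.842  0.235  0.486]
 [ 0.204 -0.972  0.116]
 [ 0.499  0.001 -0.866]]
```

View pics/l1.png

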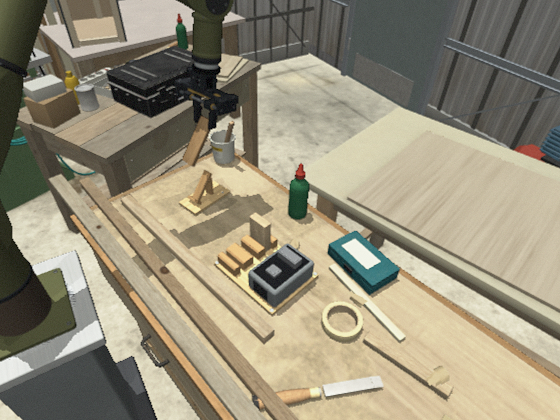

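Call:
send_rows:
  moves: [-0.02, 0.03, 0, 0, 5, 0.6, -0.04, 0.065, 0, 0, 11, 1.2, -0.06, 0.1, 0, -0.2, 17, 1.8, -0.08, 0.14, 0, -0.4, 23, 2.4, -0.1, 0.18, 0.01, -0.5, 29, 3]

```text
clock: 7.78
tool_pos: [0.5513, -0.0028, 0.2763]
eef_rot: [0.979, 0.129, 0.16, -0.018]
contact_force: [1.3, -0.4, -1.9]
opening: 0.505
```

```bash
python3 -c "
from t import *
st();showT(slot+[0,0,.07+.12],syaw)"
```

```text
t 7.7833 pos [ 0.5513 -0.0028  0.2763] yaw 14.92 phi 18.48 roll 0.28 q [-0.23  0.46  0.29  2.06 -0.58  0.38 -0.79] F [ 1.3 -0.4 -1.9] op 0.505
tcp [ 0.5496 -0.1146  0.2552] move mm [-35.7 107.5  10.9] deg [-0.35 11.47  1.32]
```

```bash
cat >> t.py <<'E'
def showP(p,Rt):
    d,w=rel(np.array(p),Rt); print('move mm',(d*1000).round(1),'deg',w.round(2))
E
python3 -c "
from t import *
showP([.5858,.1855,.2603],G0)"
```

```text
move mm [  72.8 -173.1   40.3] deg [  0.5  -28.52  -2.97]
```

Call:
send_rows:
  moves: [0.015, -0.035, 0.005, 0, -6, -0.6, 0.03, -0.07, 0.013, 0.2, -12, -1.2, 0.045, -0.105, 0.022, 0.3, -18, -1.8, 0.06, -0.14, 0.031, 0.4, -24, -2.4, 0.073, -0.173, 0.04, 0.5, -28.5, -3]

```text
clock: 8.2
tool_pos: [0.5872, 0.1875, 0.2606]
eef_rot: [0.984, 0.155, -0.088, 0.014]
contact_force: [1.8, 1.1, -0.8]
opening: 0.506
```

```bash
python3 -c "
from t import *
st();showP([.5850,.1856,.1750],G0);showP([.5855,.1856,.1270],G0)"
```

```text
t 8.2 pos [0.5872 0.1875 0.2606] yaw 17.93 phi -10.18 roll -0.00 q [-0.63  0.8   0.53  1.41 -0.37  1.22 -1.3 ] F [ 1.8  1.1 -0.8] op 0.506
move mm [12.5  1.1 84.8] deg [0.01 0.13 0.04]
move mm [ 21.4   1.3 131.9] deg [0.01 0.13 0.04]
```

Call:
send_rows:
  moves: [0.005, 0.001, 0.03, 0, 0.1, 0, 0.01, 0.001, 0.06, 0, 0.1, 0, 0.014, 0.001, 0.09, 0, 0.1, 0, 0.017, 0.001, 0.11, 0, 0.1, 0, 0.017, 0.001, 0.11, 0, 0.1, 0]

```text
clock: 8.62
tool_pos: [0.5815, 0.1855, 0.1447]
eef_rot: [0.984, 0.155, -0.091, 0.014]
contact_force: [-0.8, 0.6, -0.0]
opening: 0.507
```

```bash
python3 -c "
from t import *
st();showP([.5855,.1856,.1272],G0)"
```

```text
t 8.6167 pos [0.5815 0.1855 0.1447] yaw 17.93 phi -10.60 roll -0.03 q [-0.61  0.92  0.47  1.53 -0.44  0.99 -1.25] F [-0.8  0.6 -0. ] op 0.507
move mm [ 7.   1.1 16.5] deg [-0.02  0.55  0.05]
```

Call:
send_rows:
  moves: [0.005, 0.001, 0, 0, 0.5, 0, 0.005, 0.001, 0.004, 0, 0.5, 0, 0.005, 0.001, 0.009, 0, 0.5, 0, 0.006, 0.001, 0.013, 0, 0.5, 0, 0.006, 0.001, 0.013, 0, 0.5, 0]

```text
clock: 9.03
tool_pos: [0.5851, 0.1856, 0.1308]
eef_rot: [0.984, 0.155, -0.087, 0.013]
contact_force: [-0.2, -0.4, 0.1]
opening: 0.51
```

```bash
python3 -c "
from t import *
st();showP([.5855,.1856,.1272],G0)"
```

```text
t 9.0333 pos [0.5851 0.1856 0.1308] yaw 17.93 phi -10.10 roll -0.05 q [-0.6   0.94  0.46  1.53 -0.45  0.96 -1.24] F [-0.2 -0.4  0.1] op 0.51
move mm [1.  0.2 3.5] deg [-0.04  0.05  0.04]
```

Down the last 3.5 mm, then release.

Call:
send_rows:
  moves: [0.001, 0, 0.002, 0, 0, 0, 0.001, 0, 0.0035, 0, 0, 0, 0.001, 0, 0.0035, 0, 0, 0, 0.001, 0, 0.0035, 0, 0, 0, 0.001, 0, 0.0035, 0, 0, 0]

```text
clock: 9.45
tool_pos: [0.5856, 0.1858, 0.1274]
eef_rot: [0.984, 0.155, -0.087, 0.013]
contact_force: [-0.4, 0.2, -0.8]
opening: 0.509
```

Call:
send_rows:
  moves: [0, 0, 0, 0, 0, 0, 0, 0, 0, 0, 0, 0, 0, 0, 0, 0, 0, 0, 0, 0, 0, 0, 0, 0, 0, 0, 0, 0, 0, 0]
  claw: -0.4

```text
clock: 9.87
tool_pos: [0.5856, 0.1858, 0.1274]
eef_rot: [0.984, 0.155, -0.087, 0.013]
contact_force: [-0.5, 0.4, -0.1]
opening: 0.698
```

```bash
python3 -c "
from t import *
st()
g=gp
for phi in (-35,):
  z=tool(17.8,phi).as_matrix()[:,2]; showP(g-.006*z,tool(17.8,phi))
for n,o in (('scene',(150,110)),('top',(130,190))):
  q=snap(n)
  cv2.imwrite('pics/h_%s.png'%n,cv2.resize(q['image'][o[1]:o[1]+100,o[0]:o[0]+100],(400,400),interpolation=cv2.INTER_CUBIC)[:,:,::-1])
cv2.imwrite('pics/i.png',np.hstack([cv2.imread('pics/h_scene.png'),cv2.imread('pics/h_top.png')]))
"
```

```text
t 9.8667 pos [0.5856 0.1858 0.1274] yaw 17.93 phi -10.08 roll -0.05 q [-0.6   0.95  0.46  1.53 -0.45  0.96 -1.24] F [-0.5  0.4 -0.1] op 0.698
move mm [2.5 0.4 1.3] deg [  0.   -24.92   0.14]
```

View pics/i.png

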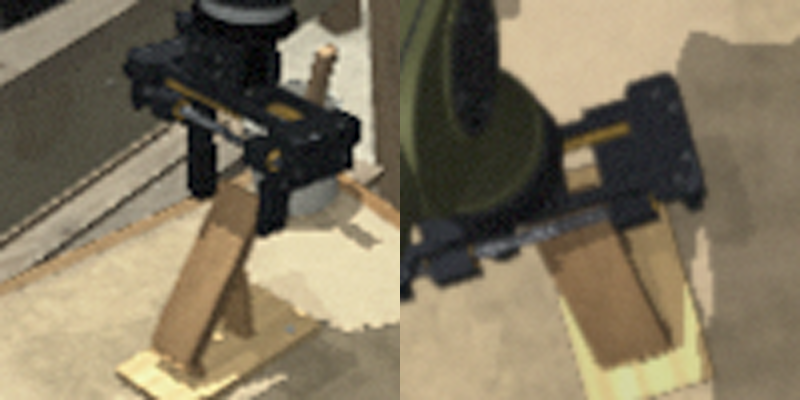

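Call:
send_rows:
  moves: [0.001, 0, 0, 0, -6, 0, 0.001, 0, 0.001, 0, -12, 0, 0.002, 0, 0.001, 0, -18, 0, 0.0025, 0, 0.001, 0, -24, 0, 0.0025, 0, 0.0013, 0, -25, 0]

```text
clock: 10.38
tool_pos: [0.5879, 0.1865, 0.1226]
eef_rot: [0.941, 0.149, -0.301, 0.047]
contact_force: [-0.9, -0.0, -0.6]
opening: 0.701
```

```bash
python3 -c "
from t import *
st()
z=tool(17.8,-35).as_matrix()[:,2]; showP(gp-.006*z,tool(17.8,-35))
"
```

```text
t 10.3833 pos [0.5879 0.1865 0.1226] yaw 17.98 phi -35.45 roll -0.05 q [-0.53  1.2   0.46  1.02 -0.36  1.63 -1.36] F [-0.9 -0.  -0.6] op 0.701
move mm [-2.1  0.3 -2.4] deg [0.07 0.45 0.18]
```

Call:
send_rows:
  moves: [-0.002, 0, -0.002, 0, 0.4, 0, -0.002, 0, -0.002, 0, 0.4, 0, -0.002, 0, -0.002, 0, 0.4, 0, -0.002, 0, -0.002, 0, 0.4, 0, -0.002, 0, -0.002, 0, 0.4, 0]

```text
clock: 10.8
tool_pos: [0.5874, 0.1866, 0.1264]
eef_rot: [0.942, 0.149, -0.297, 0.046]
contact_force: [-0.5, 0.5, 0.0]
opening: 0.703
```

Call:
send_rows:
  moves: [0, 0, 0, 0, 0, 0, 0, 0, 0, 0, 0, 0, 0, 0, 0, 0, 0, 0, 0, 0, 0, 0, 0, 0, 0, 0, 0, 0, 0, 0]
  claw: 1
  grip_force: 30

```text
clock: 11.22
tool_pos: [0.5875, 0.1867, 0.1269]
eef_rot: [0.942, 0.149, -0.297, 0.046]
contact_force: [-0.2, 0.8, 3.1]
opening: 0.507
```

Call:
send_rows:
  moves: [0, 0, 0, 0, 0, 0, 0, 0, 0, 0, 0, 0, 0, 0, 0, 0, 0, 0, 0, 0, 0, 0, 0, 0, 0, 0, 0, 0, 0, 0]

```text
clock: 11.63
tool_pos: [0.5875, 0.1867, 0.127]
eef_rot: [0.942, 0.149, -0.297, 0.046]
contact_force: [1.0, 0.0, 2.3]
opening: 0.509
```

```bash
python3 -c "
from t import *
st(); s=r.get_state(); print(repr(s['tool_pos']),repr(s['eef_rot']))
print(R.from_quat(s['eef_rot']).inv().apply([0,0,1]))
"
```

```text
t 11.6333 pos [0.5875 0.1867 0.127 ] yaw 17.98 phi -34.97 roll -0.07 q [-0.53  1.19  0.46  1.03 -0.36  1.62 -1.36] F [1.  0.  2.3] op 0.509
array([0.58747069, 0.18671607, 0.12696531]) array([ 0.94206002,  0.14923632, -0.29681631,  0.04638434])
[-0.57308203 -0.00119788 -0.81949714]
```

Lift straight up with the new grasp.

Call:
send_rows:
  moves: [-0.011, 0, -0.016, 0, 0, 0, -0.023, 0, -0.033, 0, 0, 0, -0.04, 0, -0.057, 0, 0, 0, -0.06, 0, -0.086, 0, 0, 0, -0.08, 0, -0.115, 0, 0, 0]

```text
clock: 12.05
tool_pos: [0.5874, 0.1866, 0.2677]
eef_rot: [0.942, 0.149, -0.298, 0.047]
contact_force: [-0.0, 0.3, -0.7]
opening: 0.509
```

```bash
cat >> t.py <<'E'
G0=R.from_quat([0.94206002,0.14923632,-0.29681631,0.04638434])
tb=G0.inv().apply(mid-np.array([.58747,.18672,.12697])); Rb=G0.inv()*BR0
E
python3 -c "
from t import *
st();showT(slot+[0,0,.07+.12],syaw)"
```

```text
t 12.05 pos [0.5874 0.1866 0.2677] yaw 17.97 phi -35.06 roll -0.06 q [-0.53  1.05  0.49  0.93 -0.33  1.85 -1.38] F [-0.   0.3 -0.7] op 0.509
tcp [ 0.5509 -0.1138  0.2569] move mm [-98.2 274.5  81.8] deg [ 1.01 40.07  4.26]
```

Call:
send_rows:
  moves: [-0.016, 0.035, 0.005, 0, 6, 0.6, -0.032, 0.075, 0.012, 0.2, 12, 1.3, -0.05, 0.115, 0.022, 0.4, 18, 2, -0.065, 0.155, 0.034, 0.6, 24, 2.6, -0.078, 0.195, 0.048, 0.8, 30, 3.2]

```text
clock: 12.47
tool_pos: [0.5619, -0.0187, 0.2751]
eef_rot: [0.991, 0.128, -0.039, 0.009]
contact_force: [1.0, -0.4, -0.2]
opening: 0.507
```

```bash
python3 -c "
from t import *
st();showT(slot+[0,0,.07+.12],syaw)"
```

```text
t 12.4667 pos [ 0.5619 -0.0187  0.2751] yaw 14.72 phi -4.64 roll 0.43 q [-0.36  0.65  0.53  1.67 -0.33  0.99 -1.03] F [ 1.  -0.4 -0.2] op 0.507
tcp [ 0.5509 -0.1138  0.2569] move mm [-33.2  89.1  21.6] deg [0.36 9.65 1.04]
```

Call:
send_rows:
  moves: [-0.01, 0.025, 0.004, 0, 4, 0.4, -0.022, 0.06, 0.01, 0.3, 8, 0.8, -0.033, 0.085, 0.016, 0.3, 9.6, 1, -0.033, 0.089, 0.0216, 0.36, 9.6, 1, -0.033, 0.089, 0.0216, 0.36, 9.6, 1]

```text
clock: 12.88
tool_pos: [0.5495, -0.1166, 0.2564]
eef_rot: [0.992, 0.116, 0.042, -0.004]
contact_force: [0.5, 0.7, -1.7]
opening: 0.508
```

```bash
cat > chk.py <<'E'
from t import *
from ov import draw,boxpts,stand,Tz
import sys
st();showT(slot+[0,0,.07+.12],syaw)
# predicted board pose from tool; fit deviations from depth
s=r.get_state();Rt=R.from_quat(s['eef_rot']);RB=Rt*Rb;c=s['tool_pos']+Rt.apply(tb)
print('pred mid',c.round(4),'tilt',np.degrees(np.arccos(RB.as_matrix()[2,1])))
ims=[]
for n in ('scene','top'):
    p=snap(n); u0,v0=proj(p,[c])[0]; o=(int(u0)-35,int(v0)-35)
    im=cv2.resize(p['image'][o[1]:o[1]+80,o[0]:o[0]+80],None,fx=5,fy=5,interpolation=cv2.INTER_CUBIC)[:,:,::-1].copy()
    a=im.copy();draw(a,p,(RB.as_matrix(),c),(-.0225,.0225,-.07,.07,-.007,.007),5,np.array(o),(0,0,255))
    draw(a,p,(Rs.as_matrix(),O),stand[1],5,np.array(o),(255,0,0))
    X,u,v=cloud(p); L=RB.inv().apply(X-c); k=(abs(L[:,0])<.03)&(L[:,1]<.025)&(L[:,1]>-.085)&(abs(L[:,2])<.025)
    f=k&(abs(L[:,2]-.007)<.006); 
    print(n,k.sum(),'front z',np.median(L[f,2]) if f.sum() else None, f.sum(),'x',np.percentile(L[k,0],[2,50,98]).round(4),'y min',np.percentile(L[k,1],[2]).round(4),'z',np.percentile(L[k,2],[2,50,98]).round(4))
    if f.sum()>30:
        A=np.c_[L[f,0],L[f,1],np.ones(f.sum())];w=np.linalg.lstsq(A,L[f,2],rcond=None)[0];print('  front fit slopes deg',np.degrees(w[:2]).round(2),'off',w[2].round(4), 'x ext',np.percentile(L[f,0],[3,97]).round(4),'y ext',np.percentile(L[f,1],[3,97]).round(4))
    ims+= [a] if len(sys.argv)<3 else [im]
cv2.imwrite('pics/'+sys.argv[1],np.hstack(ims))
E
python3 chk.py c1.png
```

```text
t 12.8833 pos [ 0.5495 -0.1166  0.2564] yaw 13.39 phi 4.89 roll 0.07 q [-0.12  0.59  0.44  1.84 -0.43  0.72 -0.78] F [ 0.5  0.7 -1.7] op 0.508
tcp [ 0.5509 -0.1138  0.2569] move mm [ 2.1 -2.4 -0.3] deg [ 0.03  0.14 -0.29]
pred mid [ 0.5509 -0.1169  0.2015] tilt 0.14139331137393857
scene 438 front z 0.006096672580274204 369 x [-0.0214  0.0076  0.0231] y min [-0.0678] z [-0.0052  0.0059  0.0077]
  front fit slopes deg [-1.34 -0.08] off 0.0059 x ext [-0.0207  0.0225] y ext [-0.067   0.0215]Traceback (most recent call last):
  File "chk.py", line 16, in <module>
    print(n,k.sum(),'front z',np.median(L[f,2]) if f.sum() else None, f.sum(),'x',np.percentile(L[k,0],[2,50,98]).round(4),'y min',np.percentile(L[k,1],[2]).round(4),'z',np.percentile(L[k,2],[2,50,98]).round(4))
                                                                                  ~~~~~~~~~~~~~^^^^^^^^^^^^^^^^^^
    return _quantile_unchecked(
        a, q, axis, out, overwrite_input, method, keepdims, weights)
    return _ureduce(a,
                    func=_quantile_ureduce_func,
    ...<5 lines>...
                    overwrite_input=overwrite_input,
                    method=method)
    r = func(a, **kwargs)
    result = _quantile(arr,
                       quantiles=q,
    ...<2 lines>...
                       out=out,
                       weights=wgt)
    slices_having_nans = np.isnan(arr[-1, ...])
                                  ~~~^^^^^^^^^
IndexError: index -1 is out of bounds for axis 0 with size 0
```

```bash
sed -i 's/^    f=k&/    if k.sum()<10: continue\n    f=k\&/' chk.py; python3 - <<'E'
from t import *
for n in ('scene','top'):
    p=dict(np.load(n+'0.npz'))
    X,u,v=cloud(p);L=Rs.inv().apply(X-O)
    k=(L[:,1]>.045)&(L[:,1]<.095)&(abs(L[:,0])<.09)&(L[:,2]>-.01)&(L[:,2]<.06)
    print(n,'top z',np.median(L[k&(L[:,2]>.034),2]))
    for x in np.arange(-.088,.088,.004):
        s=k&(abs(L[:,0]-x-.002)<.002)
        if s.sum(): print('%.3f'%(x+.002),s.sum(),np.percentile(L[s,2],[10,50,90]).round(3))
    y=L[(abs(L[:,0]+.02)<.012)&(L[:,2]>.036)&(L[:,2]<.05)&(L[:,1]>0)&(L[:,1]<.14),1]; print('rack y ext',np.percentile(y,[2,98]))
    # intensity based gap along slot cross-section at top plane z=.042
    xs=np.arange(-.03,.0305,.0015); 
    g=cv2.cvtColor(p['image'],cv2.COLOR_RGB2LAB).astype(np.float32)
    prof=[]
    for x in xs:
        P=proj(p,Rs.apply(np.array([[x,yy,.042] for yy in np.linspace(.045,.095,11)]))+O).astype(np.float32)
        prof.append(cv2.remap(g,P[:,0][None],P[:,1][None],cv2.INTER_LINEAR).mean((0,1)))
    print([(round(float(x)*1000,1),*np.round(q).astype(int)) for x,q in zip(xs,prof)])
E
python3 chk.py c1.png
```

```text
scene top z 0.040794215206907875
-0.086 28 [-0.003 -0.     0.007]
-0.082 47 [-0.003  0.008  0.011]
-0.078 23 [0.009 0.011 0.013]
-0.074 96 [0.012 0.025 0.037]
-0.070 28 [0.038 0.04  0.042]
-0.066 22 [0.039 0.04  0.042]
-0.062 20 [0.039 0.041 0.043]
-0.058 19 [0.039 0.041 0.042]
-0.054 7 [0.037 0.039 0.039]
-0.046 15 [0.025 0.034 0.037]
-0.042 68 [0.02  0.032 0.041]
-0.038 24 [0.039 0.041 0.042]
-0.034 19 [0.04  0.041 0.042]
-0.030 25 [0.039 0.041 0.043]
-0.026 19 [0.039 0.041 0.044]
-0.022 23 [0.039 0.041 0.043]
-0.018 19 [0.039 0.041 0.043]
-0.014 24 [0.039 0.041 0.043]
-0.010 10 [0.038 0.04  0.041]
0.006 4 [0.012 0.013 0.015]
0.010 99 [0.012 0.026 0.039]
0.014 26 [0.038 0.041 0.043]
0.018 17 [0.04  0.041 0.042]
0.022 23 [0.039 0.041 0.043]
0.026 18 [0.039 0.041 0.043]
0.030 20 [0.04  0.041 0.043]
0.034 11 [0.039 0.041 0.041]
0.038 59 [0.038 0.049 0.056]
0.042 24 [0.035 0.043 0.057]
0.070 2 [0.039 0.042 0.044]
0.074 1 [0.041 0.041 0.041]
0.078 6 [0.04  0.042 0.043]
0.082 4 [0.039 0.039 0.04 ]
rack y ext [0.03437102 0.10333694]
[(-30.0, np.int64(209), np.int64(133), np.int64(164)), (
[... 5283 characters left out ...]
5.5, np.int64(176), np.int64(133), np.int64(161)), (27.0, np.int64(176), np.int64(133), np.int64(161)), (28.5, np.int64(175), np.int64(133), np.int64(161)), (30.0, np.int64(169), np.int64(133), np.int64(160))]
t 12.9833 pos [ 0.5514 -0.1125  0.2565] yaw 13.79 phi 4.97 roll -0.00 q [-0.13  0.59  0.43  1.83 -0.43  0.72 -0.78] F [0.6 0.1 0.1] op 0.505
tcp [ 0.5509 -0.1138  0.2569] move mm [-0.8  1.2 -0.4] deg [-0.08  0.07  0.1 ]
pred mid [ 0.5529 -0.1127  0.2016] tilt 0.09720053458044652
scene 432 front z 0.006168512048273728 369 x [-0.0208  0.0075  0.0229] y min [-0.0676] z [-0.0049  0.006   0.0079]
  front fit slopes deg [-1.41  0.07] off 0.0061 x ext [-0.0204  0.0225] y ext [-0.0664  0.0225]
```

View pics/c1.png

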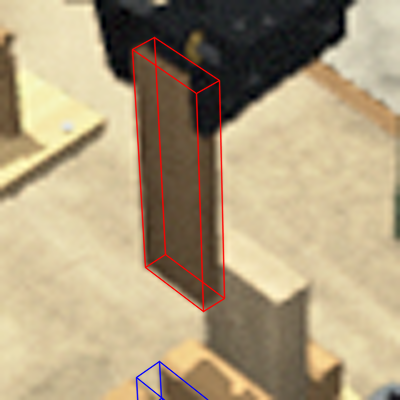

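```bash
python3 -c "
from t import *
s2=slot+Rs.apply([-.001,0,0])
for h in (.12,.04,.0): showT(s2+[0,0,.07+h],syaw)"
```

```text
tcp [ 0.55   -0.1141  0.2569] move mm [-2.6  2.  -0.5] deg [-0.07  0.04  0.24]
tcp [ 0.55   -0.1141  0.1769] move mm [-9.6  2.  79.2] deg [-0.07  0.04  0.24]
tcp [ 0.55   -0.1141  0.1369] move mm [-13.    1.9 119.1] deg [-0.07  0.04  0.24]
```

Call:
send_rows:
  moves: [-0.004, 0.002, 0.015, -0.1, 0, 0.2, -0.0055, 0.002, 0.035, -0.1, 0, 0.2, -0.0075, 0.002, 0.055, -0.1, 0, 0.2, -0.009, 0.002, 0.07, -0.1, 0, 0.2, -0.0096, 0.002, 0.079, -0.1, 0, 0.2]

```text
clock: 13.5
tool_pos: [0.5499, -0.1119, 0.1754]
eef_rot: [0.992, 0.121, 0.042, -0.005]
contact_force: [-1.3, 0.7, 0.5]
opening: 0.507
```

```bash
python3 chk.py c2.png;python3 -c "
from t import *
s2=slot+Rs.apply([-.001,0,0])
for h in (.04,.02,.0): showT(s2+[0,0,.07+h],syaw)"
```

```text
t 13.5 pos [ 0.5499 -0.1119  0.1754] yaw 13.91 phi 4.89 roll 0.01 q [-0.06  0.7   0.33  1.92 -0.51  0.53 -0.7 ] F [-1.3  0.7  0.5] op 0.507
tcp [ 0.5509 -0.1138  0.2569] move mm [  7.5   2.1 -81.2] deg [-0.07  0.15  0.23]
pred mid [ 0.5513 -0.1122  0.1205] tilt 0.15471006852363092
scene 500 front z 0.006217114240812878 336 x [-0.0239  0.008   0.0259] y min [-0.082] z [-0.0202  0.0062  0.0237]
  front fit slopes deg [-1.41 -0.94] off 0.0059 x ext [-0.0207  0.0231] y ext [-0.0798  0.0218]
tcp [ 0.55   -0.1141  0.1769] move mm [-0.   1.6 -1.1] deg [-0.07  0.17  0.17]
tcp [ 0.55   -0.1141  0.1569] move mm [-1.7  1.6 18.8] deg [-0.07  0.17  0.17]
tcp [ 0.55   -0.1141  0.1369] move mm [-3.4  1.6 38.7] deg [-0.07  0.17  0.17]
```

View pics/c2.png

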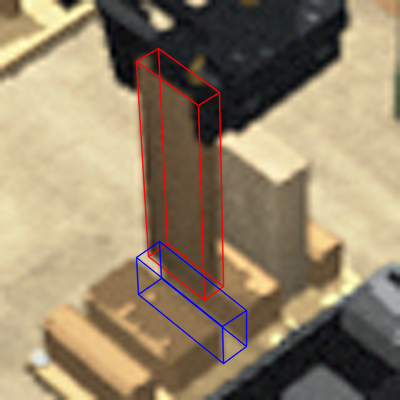

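Call:
send_rows:
  moves: [0, 0.0016, 0, 0, 0.1, 0.1, -0.0005, 0.0016, 0.005, 0, 0.1, 0.1, -0.001, 0.0016, 0.01, 0, 0.1, 0.1, -0.0015, 0.0016, 0.015, 0, 0.1, 0.1, -0.002, 0.0016, 0.02, 0, 0.1, 0.1]

```text
clock: 14.02
tool_pos: [0.55, -0.1141, 0.1555]
eef_rot: [0.992, 0.12, 0.043, -0.005]
contact_force: [0.5, 0.3, -0.3]
opening: 0.508
```

```bash
python3 -c "
from t import *
st()
s2=slot+Rs.apply([-.001,0,0])
for h in (.02,.0): showT(s2+[0,0,.07+h],syaw)"
```

```text
t 14.0167 pos [ 0.55   -0.1141  0.1555] yaw 13.76 phi 5.01 roll 0.02 q [-0.04  0.73  0.3   1.93 -0.53  0.48 -0.68] F [ 0.5  0.3 -0.3] op 0.508
tcp [ 0.55   -0.1141  0.1569] move mm [ 0.1 -0.1 -1.4] deg [-0.05  0.03  0.07]
tcp [ 0.55   -0.1141  0.1369] move mm [-1.7 -0.1 18.6] deg [-0.05  0.03  0.07]
```

Call:
send_rows:
  moves: [-0.0003, 0, 0.004, 0, 0, 0, -0.0007, 0, 0.008, 0, 0, 0, -0.001, 0, 0.012, 0, 0, 0, -0.0013, 0, 0.015, 0, 0, 0, -0.0015, 0, 0.0165, 0, 0, 0]

```text
clock: 14.43
tool_pos: [0.55, -0.1141, 0.1385]
eef_rot: [0.992, 0.12, 0.043, -0.005]
contact_force: [0.2, 0.7, -0.7]
opening: 0.513
```

```bash
python3 chk.py c3.png
```

```text
t 14.4333 pos [ 0.55   -0.1141  0.1385] yaw 13.76 phi 5.00 roll 0.01 q [-0.02  0.76  0.28  1.94 -0.55  0.44 -0.66] F [ 0.2  0.7 -0.7] op 0.513
tcp [ 0.5509 -0.1138  0.2569] move mm [  11.3   -0.  -117.9] deg [-0.06  0.04  0.07]
pred mid [ 0.5515 -0.1144  0.0836] tilt 0.06747392799835802
scene 442 front z 0.00608212238118417 254 x [-0.0242  0.0113  0.0292] y min [-0.0717] z [-0.0215  0.0059  0.0233]
  front fit slopes deg [-1.99 -1.28] off 0.0059 x ext [-0.0206  0.0227] y ext [-0.045   0.0217]
```

View pics/c3.png

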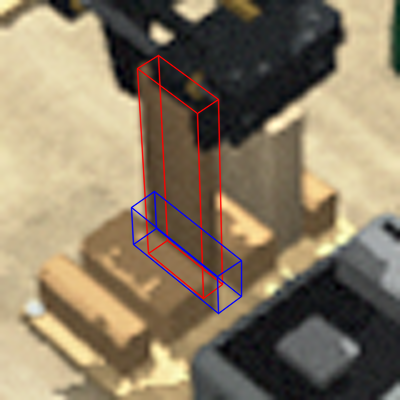

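Board is well into the slot. Lower slowly until the floor pushes back.

Call:
send_rows:
  moves: [0, 0, 0.001, 0, 0, 0, -0.0001, 0, 0.002, 0, 0, 0, -0.0002, 0, 0.003, 0, 0, 0, -0.0003, 0, 0.004, 0, 0, 0, -0.0003, 0, 0.004, 0, 0, 0]

```text
clock: 14.95
tool_pos: [0.5513, -0.1139, 0.1368]
eef_rot: [0.992, 0.12, 0.045, -0.005]
contact_force: [-2.9, 1.7, 17.1]
opening: 0.505
```

Call:
send_rows:
  moves: [0, 0, -0.001, 0, 0, 0, 0, 0, -0.001, 0, 0, 0, 0, 0, -0.001, 0, 0, 0, 0, 0, -0.001, 0, 0, 0, 0, 0, -0.001, 0, 0, 0]
  claw: -0.5

```text
clock: 15.37
tool_pos: [0.5509, -0.1139, 0.1375]
eef_rot: [0.992, 0.12, 0.045, -0.005]
contact_force: [0.7, -0.2, -0.5]
opening: 0.752
```

```bash
python3 chk.py c4.png x
```

```text
t 15.3667 pos [ 0.5509 -0.1139  0.1375] yaw 13.76 phi 5.16 roll 0.00 q [-0.02  0.76  0.27  1.94 -0.55  0.43 -0.66] F [ 0.7 -0.2 -0.5] op 0.752
tcp [ 0.5509 -0.1138  0.2569] move mm [  10.8   -0.  -118.9] deg [-0.07 -0.13  0.07]
pred mid [ 0.5525 -0.1141  0.0826] tilt 0.1432907103553653
scene 436 front z 0.007101196343489446 245 x [-0.0234  0.011   0.0286] y min [-0.0692] z [-0.0211  0.0069  0.0238]
  front fit slopes deg [-2.65 -0.74] off 0.007 x ext [-0.0206  0.0223] y ext [-0.0451  0.0222]
```

View pics/c4.png

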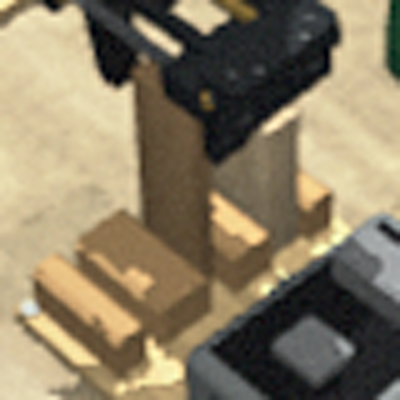

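Call:
send_rows:
  moves: [0.0005, 0, -0.01, 0, 0, 0, 0.002, 0, -0.03, 0, 0, 0, 0.005, 0, -0.06, 0, 0, 0, 0.008, 0, -0.09, 0, 0, 0, 0.01, 0, -0.125, 0, 0, 0]

```text
clock: 15.88
tool_pos: [0.5489, -0.1139, 0.264]
eef_rot: [0.992, 0.12, 0.044, -0.006]
contact_force: [0.7, 0.7, -0.4]
opening: 0.752
```

```bash
python3 - <<'E'
from t import *
from ov import draw,stand
st()
RK=O+Rs.apply([.028,-.06,.097]); print('run key',RK)
c=slot+[0,0,.07]
a=np.radians(syaw);z=np.array([-np.cos(a),-np.sin(a),0]);y=np.array([0,0,1.]);RB=R.from_matrix(np.c_[np.cross(y,z),y,z])
ims=[]
for n,cc in (('scene',(245,240)),('top',(325,250))):
    p=snap(n);X,u,v=cloud(p);L=RB.inv().apply(X-c)
    f=(abs(L[:,0])<.03)&(L[:,1]<.075)&(L[:,1]>-.035)&(abs(L[:,2]-.007)<.01)
    if f.sum()>30:
        A=np.c_[L[f,0],L[f,1],np.ones(f.sum())];w=np.linalg.lstsq(A,L[f,2],rcond=None)[0];print(n,f.sum(),'slopes deg',np.degrees(w[:2]).round(2),'off',w[2].round(4),'x',np.percentile(L[f,0],[3,97]).round(4),'ymax',np.percentile(L[f,1],98).round(4))
    print([ (q,imaging.pinpoint(q,p)[:1]) for q in ('board_mid','run_key_top')])
    o=(cc[0]-55,cc[1]-55)
    ims.append(cv2.resize(p['image'][o[1]:o[1]+110,o[0]:o[0]+110],(400,400),interpolation=cv2.INTER_CUBIC)[:,:,::-1])
cv2.imwrite('pics/d1.png',np.hstack(ims))
E
```

```text
t 15.8833 pos [ 0.5489 -0.1139  0.264 ] yaw 13.76 phi 5.06 roll -0.04 q [-0.13  0.58  0.45  1.83 -0.42  0.74 -0.78] F [ 0.7  0.7 -0.4] op 0.752
run key [ 0.61003308 -0.23400573  0.097     ]
scene 437 slopes deg [-4.12 -1.22] off 0.0065 x [-0.0206  0.0226] ymax 0.0704
[('board_mid', [{'point': [0.4409, 0.5664], 'score': 0.71}]), ('run_key_top', [{'point': [0.517, 0.6079], 'score': 0.62}])]
[('board_mid', [{'point': [0.743, 0.5386], 'score': 0.71}]), ('run_key_top', [{'point': [0.6248, 0.5657], 'score': 0.46}])]
```

View pics/d1.png

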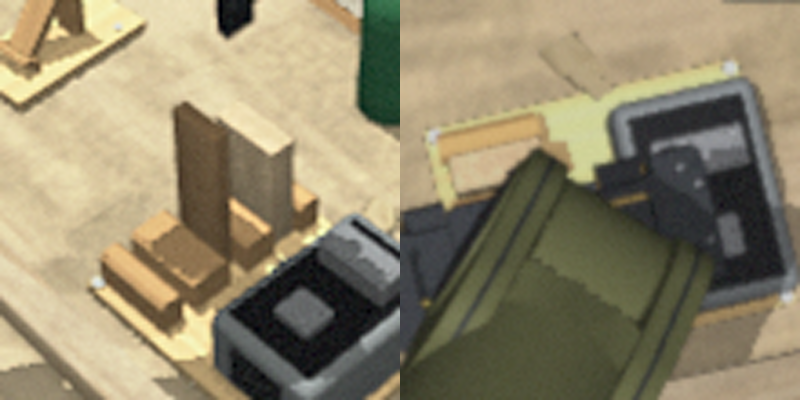

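```bash
python3 - <<'E'
from t import *
P=O+Rs.apply([.028,-.068,0]);print(P)
showP(P+[0,0,.25],tool(13.5,0));showP(P+[0,0,.16],tool(13.5,0))
E
```

```text
[ 0.61190064 -0.24178468  0.        ]
move mm [ 29.5 139.5  14.6] deg [-0.08 -5.07  0.28]
move mm [ 21.6 139.6 104.3] deg [-0.08 -5.07  0.28]
```

Call:
send_rows:
  moves: [0.006, 0.03, 0.003, 0, -1, 0.1, 0.012, 0.06, 0.006, 0, -2, 0.2, 0.018, 0.09, 0.009, 0, -3, 0.3, 0.024, 0.12, 0.012, 0, -4, 0.3, 0.0295, 0.1395, 0.0146, 0, -5.1, 0.3]
  claw: 1
  grip_force: 20

```text
clock: 16.6
tool_pos: [0.6111, -0.2451, 0.2481]
eef_rot: [0.993, 0.116, -0.002, -0.0]
contact_force: [0.4, -0.0, 0.9]
opening: 0.396
```

Call:
send_rows:
  moves: [0, 0, 0, 0, 0, 0, 0, 0, 0, 0, 0, 0, 0, 0, 0, 0, 0, 0, 0, 0, 0, 0, 0, 0, 0, 0, 0, 0, 0, 0]

```text
clock: 17.02
tool_pos: [0.6108, -0.2434, 0.2481]
eef_rot: [0.993, 0.117, -0.002, -0.001]
contact_force: [-0.0, -0.2, -0.1]
opening: 0.018
```

```bash
python3 - <<'E'
from t import *
st()
P=O+Rs.apply([.028,-.068,0])
showP(P+[0,0,.14],tool(13.5,0))
p=snap('scene','e1.png')
E
```

```text
t 17.0167 pos [ 0.6108 -0.2434  0.2481] yaw 13.39 phi -0.31 roll -0.16 q [ 0.08  0.77  0.46  1.47 -0.38  1.   -0.7 ] F [-0.  -0.2 -0.1] op 0.018
move mm [  2.   -1.  108.1] deg [-0.16  0.26 -0.11]
```

View pics/e1.png

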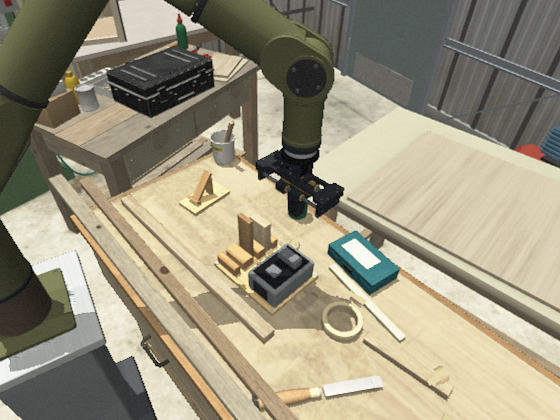

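Call:
send_rows:
  moves: [0.001, 0, 0.02, -0.1, 0.2, 0, 0.002, -0.001, 0.045, -0.1, 0.2, 0, 0.002, -0.001, 0.07, -0.1, 0.2, 0, 0.002, -0.001, 0.09, -0.1, 0.2, 0, 0.002, -0.001, 0.1, -0.1, 0.2, 0]

```text
clock: 17.48
tool_pos: [0.6109, -0.2403, 0.1461]
eef_rot: [0.993, 0.117, -0.002, -0.002]
contact_force: [-0.7, 0.7, -0.4]
opening: 0.004
```

```bash
python3 - <<'E'
from t import *
st()
P=O+Rs.apply([.028,-.068,0])
showP(P+[0,0,.11],tool(13.5,0))
ims=[]
for n,o in (('scene',(220,190)),('top',(280,190))):
    p=snap(n);ims.append(cv2.resize(p['image'][o[1]:o[1]+110,o[0]:o[0]+110],(400,400),interpolation=cv2.INTER_CUBIC)[:,:,::-1])
cv2.imwrite('pics/e2.png',np.hstack(ims))
E
```

```text
t 17.4833 pos [ 0.6109 -0.2403  0.1461] yaw 13.45 phi -0.28 roll -0.20 q [ 0.1   0.89  0.4   1.56 -0.44  0.79 -0.65] F [-0.7  0.7 -0.4] op 0.004
move mm [ 0.8  1.9 36. ] deg [-0.2   0.2  -0.05]
```

View pics/e2.png

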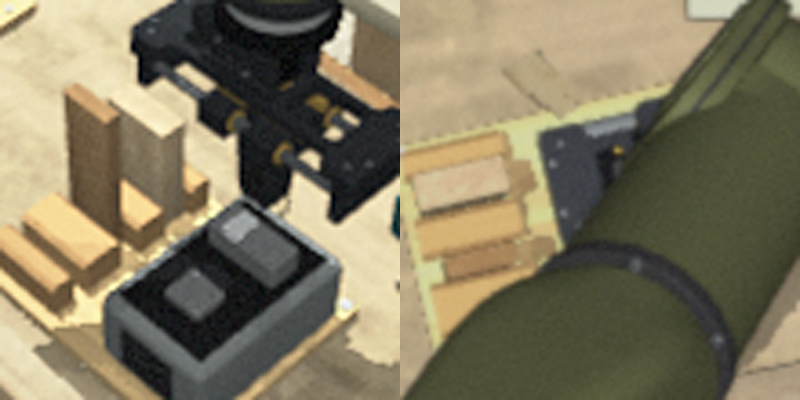

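Call:
send_rows:
  moves: [0.0008, 0.001, 0.008, -0.1, 0.1, 0, 0.0008, 0.0015, 0.015, -0.1, 0.1, 0, 0.0008, 0.0015, 0.02, -0.1, 0.1, 0, 0.0008, 0.0015, 0.025, -0.1, 0.1, 0, 0.0008, 0.0015, 0.03, -0.1, 0.1, 0]

```text
clock: 18.0
tool_pos: [0.6124, -0.2422, 0.1168]
eef_rot: [0.993, 0.117, -0.001, -0.0]
contact_force: [-0.2, -0.2, -0.7]
opening: 0.004
```

Call:
send_rows:
  moves: [0, 0, 0.0015, 0, 0, 0, 0, 0, 0.003, 0, 0, 0, 0, 0, 0.0045, 0, 0, 0, 0, 0, 0.006, 0, 0, 0, 0, 0, 0.006, 0, 0, 0]

```text
clock: 18.42
tool_pos: [0.6123, -0.2422, 0.1107]
eef_rot: [0.993, 0.117, -0.001, -0.0]
contact_force: [0.1, -0.1, -0.5]
opening: 0.004
```

```bash
python3 -c "
from t import *
st()"
```

```text
t 18.4167 pos [ 0.6123 -0.2422  0.1107] yaw 13.42 phi -0.08 roll -0.05 q [ 0.12  0.93  0.37  1.57 -0.46  0.72 -0.64] F [ 0.1 -0.1 -0.5] op 0.004
```

Call:
send_rows:
  moves: [0, 0, 0.0005, 0, 0, 0, 0, 0, 0.001, 0, 0, 0, 0, 0, 0.0015, 0, 0, 0, 0, 0, 0.002, 0, 0, 0, 0, 0, 0.002, 0, 0, 0]

```text
clock: 18.83
tool_pos: [0.6123, -0.2421, 0.1086]
eef_rot: [0.993, 0.117, -0.001, -0.0]
contact_force: [0.3, -0.3, -0.0]
opening: 0.004
```

```bash
python3 - <<'E'
from t import *
st()
ims=[]
for n,o in (('scene',(220,190)),('top',(280,190))):
    p=snap(n);ims.append(cv2.resize(p['image'][o[1]:o[1]+110,o[0]:o[0]+110],(400,400),interpolation=cv2.INTER_CUBIC)[:,:,::-1])
cv2.imwrite('pics/e3.png',np.hstack(ims))
E
```

```text
t 18.8333 pos [ 0.6123 -0.2421  0.1086] yaw 13.42 phi -0.09 roll -0.06 q [ 0.12  0.93  0.37  1.58 -0.46  0.72 -0.64] F [ 0.3 -0.3 -0. ] op 0.004
```

View pics/e3.png

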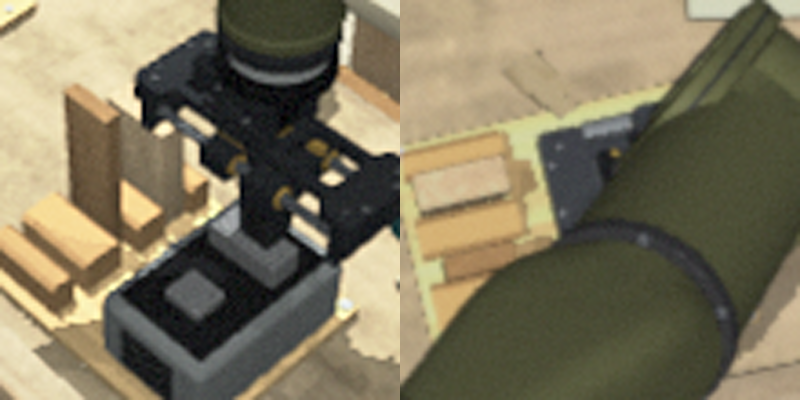

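Call:
send_rows:
  moves: [0, 0, 0.001, 0, 0, 0, 0, 0, 0.002, 0, 0, 0, 0, 0, 0.003, 0, 0, 0, 0, 0, 0.004, 0, 0, 0, 0, 0, 0.004, 0, 0, 0]

```text
clock: 19.35
tool_pos: [0.6122, -0.2421, 0.1044]
eef_rot: [0.993, 0.117, -0.001, -0.001]
contact_force: [-0.6, 0.2, 0.3]
opening: 0.004
```

```bash
python3 - <<'E'
from t import *
st()
p=snap('scene');o=(240,220)
cv2.imwrite('pics/e4.png',cv2.resize(p['image'][o[1]:o[1]+90,o[0]:o[0]+90],(600,600),interpolation=cv2.INTER_CUBIC)[:,:,::-1])
X,u,v=cloud(p);L=Rs.inv().apply(X-O)
k=(abs(L[:,0]+.028)<.010)&(abs(L[:,1]+.06)<.012)&(L[:,2]>.07);print('stop z',np.median(L[k,2]),k.sum())
k=(abs(L[:,0]-.028)<.012)&(abs(L[:,1]+.06)<.03)&(L[:,2]>.07)&(L[:,2]<.105);print('run z',np.percentile(L[k,2],[10,50,90]),k.sum())
E
```

```text
t 19.35 pos [ 0.6122 -0.2421  0.1044] yaw 13.42 phi -0.11 roll -0.07 q [ 0.12  0.94  0.37  1.58 -0.46  0.71 -0.63] F [-0.6  0.2  0.3] op 0.004
stop z 0.4639214924452588 903
run z [0.08229891 0.09513091 0.0987379 ] 159
```

View pics/e4.png

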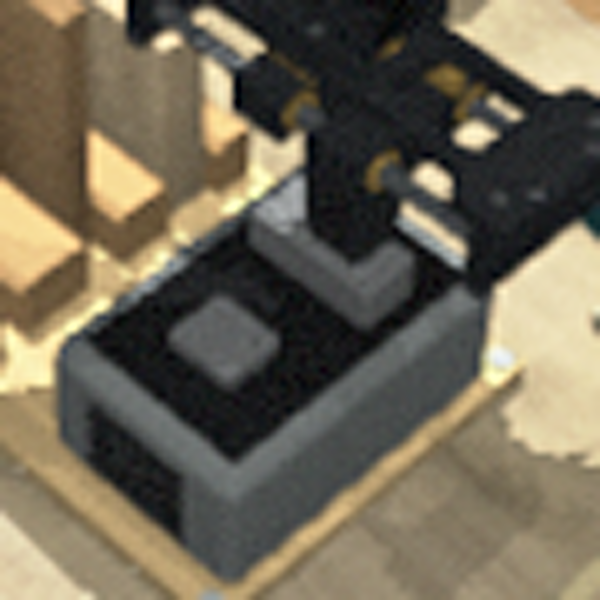

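```bash
python3 - <<'E'
from t import *
from ov import draw
st();s=r.get_state();Rt=R.from_quat(s['eef_rot']);tp=s['tool_pos']
print('tip in stand',Rs.inv().apply(tp+Rt.apply([0,0,.025])-O))
p=snap('scene');o=np.array((240,220));sc=7
im=cv2.resize(p['image'][o[1]:o[1]+80,o[0]:o[0]+85],None,fx=sc,fy=sc,interpolation=cv2.INTER_CUBIC)[:,:,::-1].copy()
draw(im,p,(Rs.as_matrix(),O),(.014,.042,-.091,-.029,.085,.097),sc,o,(0,0,255))
draw(im,p,(Rs.as_matrix(),O),(-.042,-.014,-.076,-.044,.085,.097),sc,o,(0,255,255))
draw(im,p,(Rt.as_matrix(),tp),(-.009,.009,-.0175,.0175,-.02,.025),sc,o,(255,0,0))
cv2.imwrite('pics/e5.png',im)
# finger surface points
X,u,v=cloud(p);L=Rt.inv().apply(X-tp);k=(abs(L[:,0])<.03)&(abs(L[:,1])<.03)&(L[:,2]>-.02)&(L[:,2]<.03)
g=p['image'][v[k],u[k]].mean(1);kk=g<40;print('dark pts',kk.sum(),np.percentile(L[k][kk],[2,50,98],axis=0).round(4))
print('key pts', np.percentile(L[k][g>55],[2,25,50,75,98],axis=0).round(4))
Y=Rs.inv().apply(X-O);k=(abs(Y[:,0]+.028)<.008)&(abs(Y[:,1]+.06)<.01)&(Y[:,2]>.07)&(Y[:,2]<.11);print('stop z',np.median(Y[k,2]),k.sum())
E
```

```text
t 19.4 pos [ 0.6122 -0.2421  0.1045] yaw 13.42 phi -0.10 roll -0.07 q [ 0.12  0.94  0.37  1.58 -0.46  0.71 -0.63] F [ 0.3 -0.6  1. ] op 0.004
tip in stand [ 0.02820592 -0.06836923  0.07952805]
dark pts 219 [[-0.029  -0.0267 -0.0188]
 [-0.0097  0.0095  0.0276]
 [ 0.0281  0.028   0.0298]]
key pts [[-0.0141 -0.0288 -0.0034]
 [-0.0122 -0.013   0.0083]
 [-0.009   0.0085  0.0111]
 [-0.0011  0.0175  0.0191]
 [ 0.0113  0.0234  0.029 ]]
stop z 0.08425187010912905 43
```

View pics/e5.png

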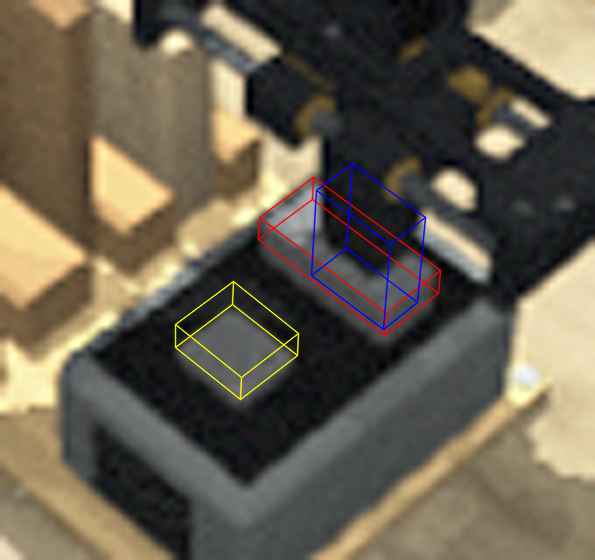

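Call:
send_rows:
  moves: [0, 0, 0.001, 0, 0, 0, 0, 0, 0.002, 0, 0, 0, 0, 0, 0.003, 0, 0, 0, 0, 0, 0.004, 0, 0, 0, 0, 0, 0.004, 0, 0, 0]

```text
clock: 19.87
tool_pos: [0.6123, -0.2422, 0.1006]
eef_rot: [0.993, 0.117, -0.001, -0.0]
contact_force: [-0.4, 0.9, 0.6]
opening: 0.005
```

```bash
cat > k.py <<'E'
from t import *
import sys
st();s=r.get_state();Rt=R.from_quat(s['eef_rot']);tp=s['tool_pos']
p=snap('scene');o=np.array((240,220))
cv2.imwrite('pics/'+sys.argv[1],cv2.resize(p['image'][o[1]:o[1]+80,o[0]:o[0]+85],None,fx=7,fy=7,interpolation=cv2.INTER_CUBIC)[:,:,::-1])
X,u,v=cloud(p);Y=Rs.inv().apply(X-O)
k=(abs(Y[:,0]+.028)<.008)&(abs(Y[:,1]+.06)<.01)&(Y[:,2]>.07)&(Y[:,2]<.11);print('stop z',np.median(Y[k,2]),k.sum())
k=(abs(Y[:,0]-.022)<.008)&(Y[:,1]>-.05)&(Y[:,1]<-.033)&(Y[:,2]>.07)&(Y[:,2]<.11);print('run z',np.percentile(Y[k,2],[10,50,90]),k.sum())
E
python3 k.py e6.png
```

```text
t 19.8667 pos [ 0.6123 -0.2422  0.1006] yaw 13.41 phi -0.09 roll -0.06 q [ 0.12  0.95  0.37  1.58 -0.46  0.71 -0.63] F [-0.4  0.9  0.6] op 0.005
stop z 0.08562491149976598 44
run z [0.07760113 0.09267403 0.09631624] 52
```

View pics/e6.png

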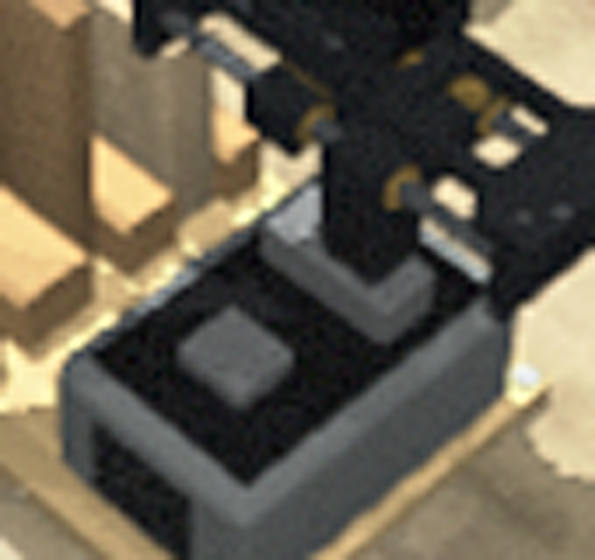

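Call:
send_rows:
  moves: [0, 0, 0.001, 0, 0, 0, 0, 0, 0.002, 0, 0, 0, 0, 0, 0.003, 0, 0, 0, 0, 0, 0.004, 0, 0, 0, 0, 0, 0.004, 0, 0, 0]

```text
clock: 20.33
tool_pos: [0.6123, -0.2422, 0.0964]
eef_rot: [0.993, 0.117, -0.001, -0.0]
contact_force: [0.1, 0.9, 1.5]
opening: 0.004
```

```bash
python3 k.py e7.png
```

```text
t 20.3333 pos [ 0.6123 -0.2422  0.0964] yaw 13.42 phi -0.09 roll -0.05 q [ 0.12  0.95  0.36  1.58 -0.47  0.7  -0.63] F [0.1 0.9 1.5] op 0.004
stop z 0.08987199214244124 46
run z [0.07856137 0.08868306 0.09216263] 48
```

View pics/e7.png

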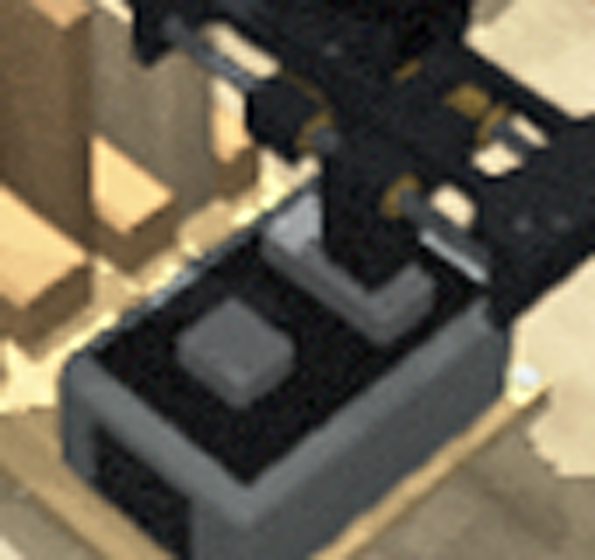

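Call:
send_rows:
  moves: [0, 0, 0.002, 0, 0, 0, 0, 0, 0.004, 0, 0, 0, 0, 0, 0.0055, 0, 0, 0, 0, 0, 0.007, 0, 0, 0, 0, 0, 0.0075, 0, 0, 0]

```text
clock: 20.8
tool_pos: [0.6124, -0.2422, 0.0897]
eef_rot: [0.993, 0.117, -0.001, -0.001]
contact_force: [-2.0, 1.7, 11.7]
opening: 0.002
```

```bash
python3 k.py e8.png
```

```text
t 20.8 pos [ 0.6124 -0.2422  0.0897] yaw 13.42 phi -0.09 roll -0.07 q [ 0.12  0.96  0.36  1.58 -0.47  0.69 -0.63] F [-2.   1.7 11.7] op 0.002
stop z 0.09641942359845963 43
run z [0.07556059 0.08299325 0.08518262] 40
```

Call:
send_rows:
  moves: [0, 0, 0.001, 0, 0, 0, 0, 0, 0.001, 0, 0, 0, 0, 0, 0, 0, 0, 0, 0, 0, -0.01, 0, 0, 0, 0, 0, -0.03, 0, 0, 0]

```text
clock: 21.27
tool_pos: [0.6108, -0.2412, 0.1178]
eef_rot: [0.993, 0.117, -0.003, -0.002]
contact_force: [-0.3, -1.0, 0.8]
opening: 0.002
```

Call:
send_rows:
  moves: [0, 0, -0.03, 0, 0, 0, 0, 0, -0.06, 0, 0, 0, 0, 0, -0.1, 0, 0, 0, 0, 0, -0.14, 0, 0, 0, 0, 0, -0.16, 0, 0, 0]

```text
clock: 21.68
tool_pos: [0.6132, -0.2432, 0.2833]
eef_rot: [0.993, 0.117, 0.0, 0.0]
contact_force: [0.5, 0.3, 0.4]
opening: 0.004
```

Call:
send_rows:
  moves: [-0.03, 0, 0, 0, 0, 0, -0.06, 0, 0, 0, 0, 0, -0.1, 0, 0, 0, 0, 0, -0.14, 0, 0, 0, 0, 0, -0.14, 0, 0, 0, 0, 0]

```text
clock: 22.1
tool_pos: [0.4669, -0.2784, 0.2837]
eef_rot: [0.994, 0.111, -0.004, -0.001]
contact_force: [-0.4, 0.4, 0.3]
opening: 0.003
```

```bash
python3 k.py e9.png; python3 - <<'E'
from t import *
c=slot+[0,0,.07]
a=np.radians(syaw);z=np.array([-np.cos(a),-np.sin(a),0]);y=np.array([0,0,1.]);RB=R.from_matrix(np.c_[np.cross(y,z),y,z])
p=snap('scene','f1.png');X,u,v=cloud(p);L=RB.inv().apply(X-c)
f=(abs(L[:,0])<.03)&(L[:,1]<.075)&(L[:,1]>-.035)&(abs(L[:,2]-.007)<.01)
A=np.c_[L[f,0],L[f,1],np.ones(f.sum())];w=np.linalg.lstsq(A,L[f,2],rcond=None)[0];print(f.sum(),'slopes deg',np.degrees(w[:2]).round(2),'off',w[2].round(4),'x',np.percentile(L[f,0],[3,97]).round(4),'ymax',np.percentile(L[f,1],98).round(4))
E
```

```text
t 22.1 pos [ 0.4669 -0.2784  0.2837] yaw 12.77 phi -0.41 roll -0.11 q [ 0.16  0.57  0.49  1.78 -0.33  0.88 -0.55] F [-0.4  0.4  0.3] op 0.003
stop z 0.09633640795225534 42
run z [0.07704492 0.08362444 0.08557329] 42
159 slopes deg [-4.84 -1.61] off 0.006 x [-0.0208  0.0229] ymax 0.0144
```

View pics/f1.png

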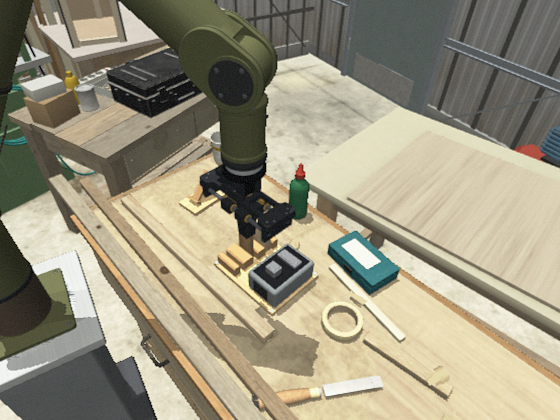

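```bash
python3 - <<'E'
from t import *
p=snap('top');o=(260,190)
cv2.imwrite('pics/f2.png',cv2.resize(p['image'][o[1]:o[1]+130,o[0]:o[0]+130],(560,560),interpolation=cv2.INTER_CUBIC)[:,:,::-1])
X,u,v=cloud(p);Y=Rs.inv().apply(X-O)
k=(abs(Y[:,0])<.03)&(Y[:,1]>.02)&(Y[:,1]<.12)&(Y[:,2]>.13)&(Y[:,2]<.17);print('board top',k.sum(),Y[k].mean(0) if k.sum() else '')
E
```

```text
board top 123 [-0.00245803  0.07252476  0.15248984]
```

View pics/f2.png

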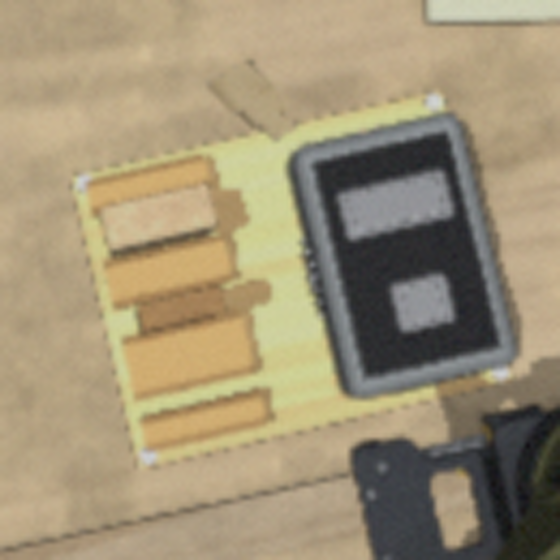

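Board top at 152.5 mm above the bench, centred in the slot; block in place; keys swapped. Hand in.

```bash
python3 -c "
from t import *
st();print(r.finish_job())"
```

```text
t 22.25 pos [ 0.4774 -0.2757  0.2838] yaw 13.36 phi 0.12 roll 0.06 q [ 0.15  0.58  0.48  1.76 -0.34  0.88 -0.56] F [ 0.2  0.2 -0.1] op 0.006
the job is handed in; nothing more can be done
None
```

The board now stands upright in the middle slot and has been let go. The run key is down and the stop key is up. I handed the job in at 22.25 s; the hand-in reports no verdict.

**What I did**
- I lifted the board off the easel, but the first grasp left a wrist joint near its limit on the way to the rack. I put it back and took it again with the gripper tilted further.
- I lowered it into the slot until the floor pushed back with about 17 N, then let go.
- I pressed the run key with the closed fingers to its hard stop, at about 12 N, and drew the arm clear.

**Last checks**
- **Board:** its top is 152.5 mm above the bench against 152 nominal, so it sits on the slot floor. The top is within 3 mm of the slot's middle both ways, and the board leans by roughly 1–2°.
- **Keys:** run key top at about 84 mm and stop key top at about 96 mm, still so after the arm withdrew.
- **Other things:** the block, tape roll and bottle look unmoved in the pictures. I compared them by eye and did not measure them.
- **Arm:** it touches nothing.

**What disagreed**
- The closed fingertips reached only about 5 mm ahead of the TCP at the key, not the stated 25 mm. I pressed about 20 mm further than planned and judged it by force and pictures.
- In the last scene-camera picture the gripper hid the upper part of the board, so its final height and position rest on the top camera alone.

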